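Strike off a heaped scoop of nylon bushings

ROBOT

A 7-joint arm with a two-finger parallel gripper is mounted at the origin on the work surface. World frame = base frame: x ahead of the robot, y to its left, z up, the work surface at z = 0. Lengths are in m, angles in rad, forces in N, time in s.
With the tool pointing down it reaches from about 0.35 to 0.9 m from the base axis. Payload 19.9 kg.
Tool frame: the origin (TCP) lies on the centre line of the jaws, within the pads' length; the fingertips stand 17 mm ahead of it and the grasp point (between the pads) lies 2 mm behind it; z points along the fingers, x is the direction in which the jaws open and shut, and the axes are right-handed (so a half turn about z gives the same grasp; the last joint's range is limited). The gripper opens to 85 mm and grips with 20 to 120 N. Pads are 22 mm wide; open, the fingers measure 114 mm over their backs; the gripper's body (76 mm by 85 mm) begins 54 mm behind the grasp point. The pads swing forward as they close: fully open they stand 13 mm farther back than shut.
Start: joints at [-1.232, 0.417, -0.01, 1.614, 0.005, 1.111, -0.053], TCP at [0.232, 0.58, 0.248] pointing down, gripper open.
Joint ranges: [-2.81, 2.81], [-0.39, 2.02], [-1.27, 1.25], [0.06, 2.57], [-1.19, 4.33], [0.19, 2], [-2.82, 2.82]. Speed limits (rad/s): [1.89, 1.89, 2.39, 2.39, 3.01, 3.01, 3.01].

INTERFACE

Orientations are given as a rotation vector (axis times angle).
In Python, from station import readout, grab_frame, order gives the robot as it stands. The module is installed in compiled form; this text tells all that it offers.
- The arm moves only by the tool play_rows, never from a script. Its argument "increments" is a list of rows, each an object of numbers: "jaw": the closure, from -1 (fully open) to 1 (shut); "dx", "dy", "dz": the shift along the tool's x, y, z scaled (see below); "spin": the turn about the tool's z scaled (see below). In form: [{"jaw": .., "dx": .., "dy": .., "dz": .., "spin": ..}, ...]. A call has 1 to 5 rows; each row shifts and turns the pose as measured when the row begins, along the tool's axes as they then stand; what a row does not reach is not made up. The controller multiplies each number of a shift by 25 mm and each number of a turn by 90 degrees. A row lasts 1/12 s, in which the tool goes at most 41.7 mm and 7.16 degrees, less where a joint would pass 70% of its speed; a pose out of reach is approached as far as the arm can. A call with a number of a shift or a turn outside -1 to 1 is refused whole. A call with a gripper value outside its range is refused whole. The fingers move at their own pace and stop on an object; the grip force is fixed at half the most. Time passes only in rows, so rows that do not move let the fingers close. It gives the time, the measured TCP pose, the force and the opening at its end, in the units of the state.
- readout.get_state(): the state, without advancing time (a new reading comes with each control period).
- grab_frame(name): name is "scene" or "top"; returns a dict with "image" (420x560x3 uint8, blue, green, red), "intrinsics" (3x3 intrinsics, pixels), "origin" and "orientation" of the camera in the world. Camera axes: x right, y up, looking along -z (the intrinsics and any distortion apply to the point x, -y, -z); pixel columns grow to the right and rows downward; lengths in m; the calibration is good to about 2 mm. A picture is of the moment at which its call begins. There is no depth.
- order.hand_in(): hands the job in, once; it reports no verdict.
The state is a dict: "time_s": time; "joints": joint angles; "qvel": joint speeds; "tau": joint torques, N m; "tool_pos": TCP position; "tcp_rot": TCP orientation; "contact_force": force on the tool from outside, world axes, zero at the start; "wrist_torque": the same for the moment, N m; "opening": finger opening in m.
Only numpy, scipy, OpenCV 4.12 (cv2) and the standard library are available. Lean on these libraries where they do the work, as an engineer would, in place of code of your own. Each camera call takes 0.05 s, during which the arm holds its last target.

TASK

Take the brass slotted scoop by its orange handle, run it in under the heap of three white bushings on the tray's stand and lift the whole heap off in it. Draw the heaped scoop sideways beneath the red strike bar so that the bar knocks the top bushing off over the scoop's side edge, back into the tray. Then stand the scoop level on the bare cabinet top beside the tray with the other two bushings still in it, and never touch the bushings with the gripper.

Things in the scene. Friction and masses are not known exactly. Their poses are not given: they have to be found in the camera images.
- scoop_grip (a point): Brass scoop, orange upright handle 20 mm (y) x 34 (x), top 92 above underside; grip across y. Origin in handle, 68 above flat underside; x to open front, z up. Pan centre x=+68, rear wall +35, front lip ends +109, 12 high. Floor 4 thick; walls 22 high, inside y=+-32. 28 mm floor slot, open in front, runs back to the rear wall. Heel to x=-22. 0.25 kg.
- strike_bar: Fixed red bar over the tray, 12 mm thick (y), 24 high; origin mid-thickness on its lower edge, 104 above the cabinet top; x away from robot, y left. Free end x=-18, post x=90-110. Tray (same fixture) x -65..90, y -182..42; front wall 10 high, others 30-35. Scoop underside at 63 passes: bar strikes the top bushing, 7 above the lower two. Moving left (+y) drops it into the tray, right of the bar.
- bushing_near: White bushing 30 mm diameter, 48 long, 30 g, lying along the bar's y (own y axis); origin at centre, 53 above the cabinet top. The lower one nearer the robot. It lies on the stand: a rib 14 wide in y, top 38 above the cabinet top, spanning x -33..33 about y=-130 in the bar's frame, with 5 mm high end stops. The scoop's slot straddles the rib.
- bushing_far: Same bushing, lower one farther from the robot, 31 mm beyond the near one; origin at centre. To scoop: slide in along the bar's x with the underside 18 mm above the cabinet top; the rear wall meets the rib's end when the pan's centre is under the heap's centre (x=0, y=-130 in the bar's frame): stop a few mm short and lift. Sideways the underside must be above 43.
- bushing_top: Same bushing, lying in the groove on top of the other two, its centre 79 mm and top 94 mm above the cabinet top: the excess one, to be struck off. Origin at its centre, y its axis. The unslotted steel scoop with a black handle near the brass one is a bystander of the same size (92 mm high): carry things clear over it.
Mind the look-alikes: they are no part of the job. What is shaped like the bushing_near but turquoise is not meant. Of the things shaped like the part that bears scoop_grip, the brass one is meant.

How it is judged:
By the outcome, as a careful person would: the job done as asked, in the order asked, and still so for the second after the job is handed in, with the robot touching nothing.
It also fails if it takes over 64 s, if anything falls off the work surface, if the arm or the gripper's body presses on something with over 40 N, if the wrist force passes 120 N, or if a joint passes its speed limit or range.

## Working session

There is one attempt and no reset: what is moved stays moved. The work goes in short steps, Python scripts to look and compute and a tool call to move; the robot and the scene stay as the last step left them, time stands still between calls to the robot, and variables do not carry over. Pictures are saved under pics/ and viewed, and the job is handed in when it is done.

Besides the shell and the picture viewer there is one more tool, called after "Request:" as name(argument=value, ...), one argument or row to a line, values as JSON. play_rows: Moves the arm, as the interface text tells. Shifts and turns lie within -1 to 1; 1 stands for 25 mm of shift or 90 degrees of turn. Its arguments: {"type":"object","properties":{"increments":{"type":"array","items":{"type":"object","properties":{"jaw":{"type":"number"},"dx":{"type":"number"},"dy":{"type":"number"},"dz":{"type":"number"},"spin":{"type":"number"}}}}},"required":["increments"]}

```bash
mkdir -p pics
cat > h.py <<'E'
import numpy as np,cv2
from station import readout,grab_frame,order
def snap(n,f):
    d=grab_frame(n); cv2.imwrite('pics/'+f+'.png',d['image']); np.savez('pics/'+f+'.npz',**{k:np.array(v) for k,v in d.items()}); return d
def load(f): return np.load('pics/'+f+'.npz')
def R(o):
    o=np.array(o,float)
    return o if o.shape==(3,3) else cv2.Rodrigues(o)[0]
def cast(d,u,v,z):
    K=d['intrinsics'];r=np.linalg.inv(K)@[u,v,1];r=R(d['orientation'])@[r[0],-r[1],-r[2]]
    o=np.array(d['origin']);return o+r*(z-o[2])/r[2]
def proj(d,p):
    q=R(d['orientation']).T@(np.array(p)-d['origin']);q=d['intrinsics']@[q[0],-q[1],-q[2]];return q[:2]/q[2]
E
python3 - <<'E'
from h import *
for n in('scene','top'):
    d=snap(n,n+'0');print(n,{k:(v if k!='image' else v.shape) for k,v in d.items()})
print(readout.get_state())
E
```

```text
scene {'image': (420, 560, 3), 'intrinsics': array([[433.38188322,   0.        , 276.86193214],
       [  0.        , 433.38188322, 217.40119742],
       [  0.        ,   0.        ,   1.        ]]), 'origin': array([1.42243134, 0.16490454, 0.72226751]), 'orientation': array([0.71470678, 0.73739257, 1.49687853])}
top {'image': (420, 560, 3), 'intrinsics': array([[440.70055726,   0.        , 283.62267126],
       [  0.        , 440.70055726, 214.93295164],
       [  0.        ,   0.        ,   1.        ]]), 'origin': array([0.37640632, 0.13628743, 0.96729373]), 'orientation': array([ 0.16479116, -0.16493058, -1.55781091])}
{'time_s': 0.1, 'joints': array([-1.23249448,  0.41789212, -0.01033183,  1.6140949 ,  0.00468565,
        1.11068766, -0.05296552]), 'qvel': array([-3.24747023e-05, -7.18201326e-04, -1.47027070e-04, -2.34513462e-03,
        1.10717528e-03,  1.08104084e-03, -5.03365771e-04]), 'tau': array([ 5.83126166e-05, -8.65805340e+01,  6.80070911e-01, -4.35629261e+01,
        1.92487298e-02,  4.97544446e-03, -1.43859751e-05]), 'tool_pos': array([0.23159307, 0.58020462, 0.24774453]), 'tcp_rot': array([ 2.60024311e+00,  1.76190473e+00, -1.32105517e-03]), 'contact_force': array([-0.45769761,  0.92674301,  0.64935525]), 'wrist_torque': array([ 0.00492651,  0.0349612 , -0.00323272]), 'opening': 0.08520981462524403}
```

View pics/scene0.png

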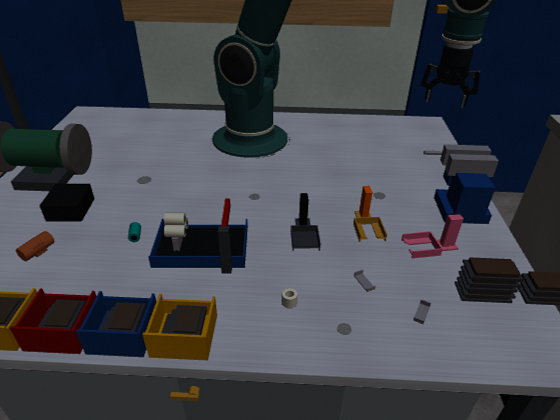

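View pics/top0.png

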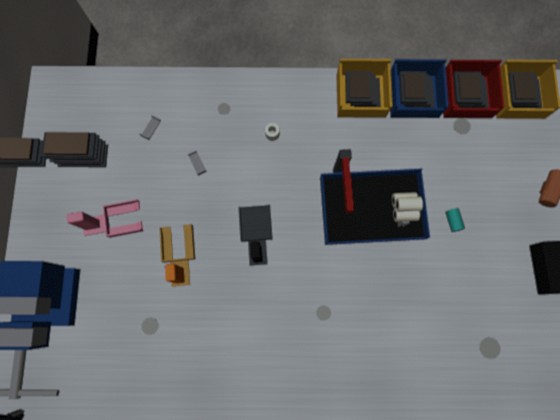

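Run:
```python
from h import *
t=load('top0')['image'];s=load('scene0')['image']
a=cv2.resize(t[210:300,140:290],None,fx=5,fy=5,interpolation=cv2.INTER_CUBIC)
b=cv2.resize(t[140:250,310:440],None,fx=5,fy=5,interpolation=cv2.INTER_CUBIC)
cv2.imwrite('pics/a.png',cv2.convertScaleAbs(a,alpha=1.5));cv2.imwrite('pics/b.png',cv2.convertScaleAbs(b,alpha=1.5))
c=cv2.resize(s[180:280,140:260],None,fx=6,fy=6,interpolation=cv2.INTER_CUBIC);cv2.imwrite('pics/c.png',c)
d=cv2.resize(s[175:260,280:410],None,fx=6,fy=6,interpolation=cv2.INTER_CUBIC);cv2.imwrite('pics/d.png',d)
```

```text
(no output)
```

View pics/a.png

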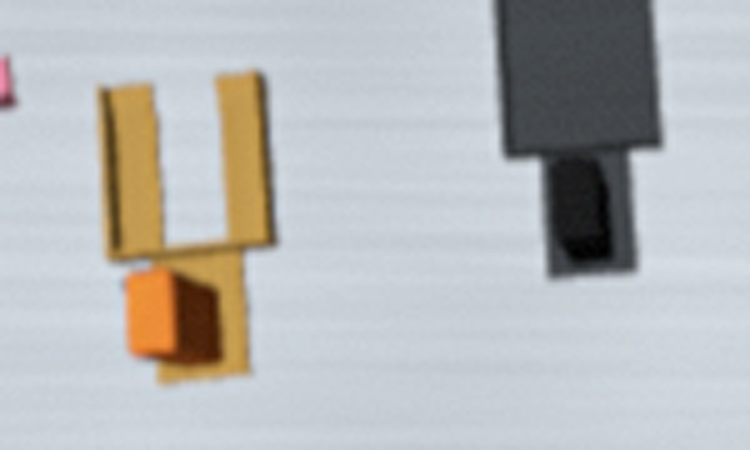

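View pics/b.png

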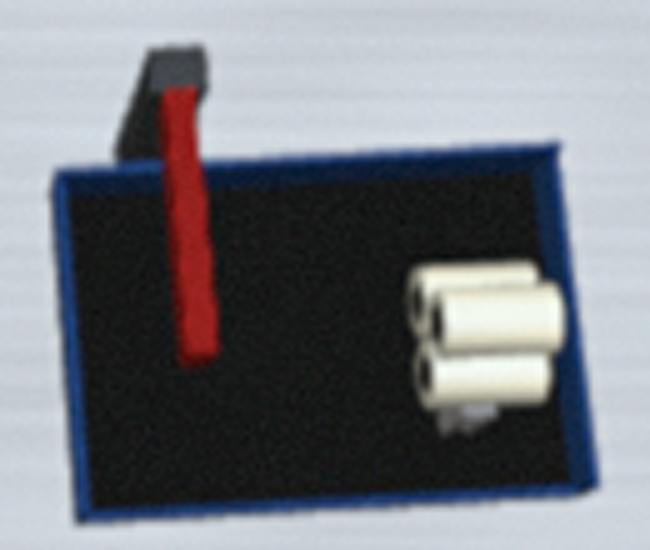

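View pics/c.png

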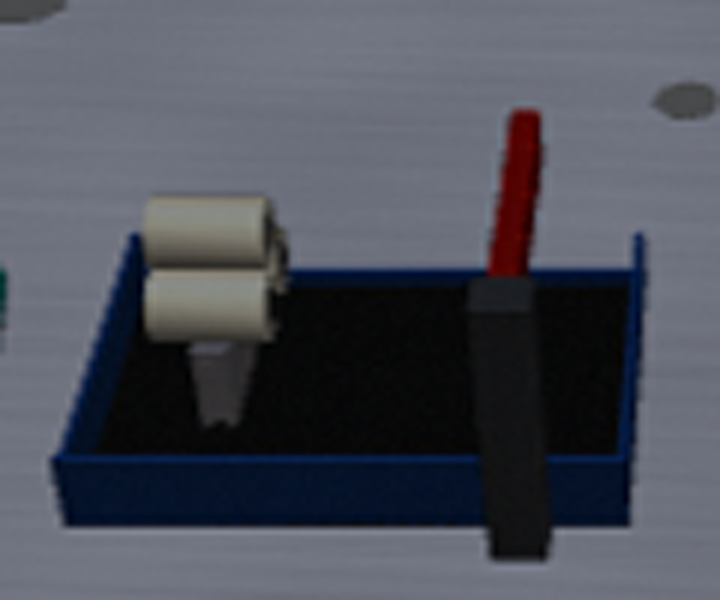

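View pics/d.png

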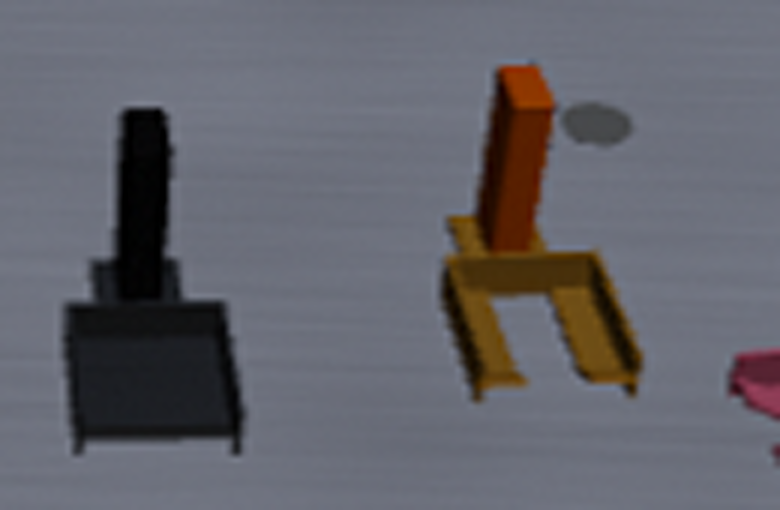

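Run:
```python
from h import *
t=load('top0');s=load('scene0')
A=lambda p,z:cast(t,140+p[0]/5,210+p[1]/5,z)[:2].round(4)
B=lambda p,z:cast(t,310+p[0]/5,140+p[1]/5,z)[:2].round(4)
C=lambda p,z:cast(s,140+p[0]/6,180+p[1]/6,z)[:2].round(4)
D=lambda p,z:cast(s,280+p[0]/6,175+p[1]/6,z)[:2].round(4)
print('handle top',[A(p,.092) for p in[(127,270),(172,268),(180,352),(133,357)]], 'mean',np.mean([A(p,.092) for p in[(127,270),(172,268),(180,352),(133,357)]],0))
print('rear wall',[A(p,.022) for p in[(107,260),(277,243)]],'heel',[A(p,.0) for p in[(160,383),(250,373)]],'front',[A(p,.0) for p in[(100,88),(262,72)]])
print('handle scene',[D(p,.092) for p in [(498,68),(542,67),(553,107),(508,110)]],np.mean([D(p,.092) for p in [(498,68),(542,67),(553,107),(508,110)]],0))
print('bar',[B(p,.128) for p in[(162,90),(197,88),(180,357),(218,350)]],'end low',[B(p,.104) for p in [(182,367),(217,357)]])
print('bar scene',[C(p,.128) for p in[(510,112),(540,112),(488,275),(528,275)]])
print('tray',[B(p,z) for p,z in[((55,170),.035),((560,145),.035),((597,490),.01),((78,522),.0)]])
print('tray scene',[C(p,z) for p,z in[((53,460),.035),((632,458),.035),((630,525),0),((67,525),0)]])
print('top bushing axis z.079',[B(p,.079) for p in[(437,320),(560,312)]],'silh',[B(p,.079) for p in[(500,285),(503,354)]])
print('topb scene ctr',[C(p,.079) for p in[(145,233),(268,233)]])
print('steel',[A(p,.022) for p in[(505,157),(660,147)]],[A(p,0) for p in[(550,277),(635,270)]])
```

```text
handle top [array([0.462 , 0.3706]), array([0.4629, 0.3528]), array([0.4299, 0.3478]), array([0.4279, 0.3661])] mean [0.445675 0.359325]
rear wall [array([0.4731, 0.3982]), array([0.4809, 0.3257])] heel [array([0.4222, 0.3779]), array([0.4267, 0.3391])] front [array([0.552 , 0.4124]), array([0.5597, 0.3405])]
handle scene [array([0.4363, 0.3526]), array([0.4342, 0.3723]), array([0.4663, 0.3732]), array([0.4699, 0.3532])] [0.451675 0.362825]
bar [array([0.6728, 0.0199]), array([0.6738, 0.0058]), array([0.5633, 0.0152]), array([5.662e-01, 3.000e-04])] end low [array([0.5646, 0.011 ]), array([ 0.5688, -0.0031])]
bar scene [array([0.5688, 0.0029]), array([0.5681, 0.0149]), array([0.6745, 0.0101]), array([0.6736, 0.0248])]
tray [array([0.6682, 0.055 ]), array([ 0.6813, -0.1686]), array([ 0.531 , -0.1837]), array([0.5167, 0.0436])]
tray scene [array([ 0.6837, -0.1655]), array([0.6691, 0.0596]), array([0.6703, 0.0578]), array([ 0.6835, -0.1659])]
top bushing axis z.079 [array([ 0.5907, -0.0988]), array([ 0.5944, -0.15  ])] silh [array([ 0.6058, -0.1257]), array([ 0.5764, -0.1254])]
topb scene ctr [array([ 0.5939, -0.146 ]), array([ 0.5908, -0.0962])]
steel [array([0.5188, 0.2288]), array([0.5237, 0.1617])] [array([0.4692, 0.2098]), array([0.4725, 0.1726])]
```

Request:
play_rows(
  increments=[
    {"jaw":-1,"spin":-0.078,"dx":-0.5},
    {"jaw":-1,"spin":-0.078,"dx":-0.5},
    {"jaw":-1,"spin":-0.078,"dx":-0.5},
    {"jaw":-1,"spin":-0.078,"dx":-0.5},
  ],
)

```text
validation failed for argument at $.in...
```

```bash
cat >> h.py <<'E'
def go(x,y,z,yaw):
    s=readout.get_state();Rm=R(s['tcp_rot']);p=s['tool_pos']
    d=Rm.T@(np.array([x,y,z])-p)/.025
    a=np.arctan2(Rm[1,0],Rm[0,0])-np.pi/2
    print('t',round(s['time_s'],2),'p',p.round(4),'yaw',a.round(4),'tilt',(np.degrees(np.arccos(-Rm[2,2]))).round(2),'f',s['contact_force'].round(1),'op',round(s['opening'],4))
    print('units',d.round(2),'spin tot',round(-(yaw-a)/(np.pi/2),4))
def bar(x,y,yaw=.062,o=(.5835,.0085)):
    c,s_=np.cos(yaw),np.sin(yaw);return o[0]+c*x-s_*y,o[1]+s_*x+c*y
E
python3 -c "
from h import *
go(.4465,.3607,.16,.11)"
```

```text
t 0.1 p [0.2316 0.5802 0.2477] yaw -0.3797 tilt 0.06 f [-0.5  0.9  0.6] op 0.0852
units [-4.96 11.24  3.52] spin tot -0.3118
```

Probably every key is required in each row.

Request:
play_rows(
  increments=[
    {"jaw":-1,"dx":-0.5,"dy":0,"dz":0,"spin":-0.078},
    {"jaw":-1,"dx":-0.5,"dy":0,"dz":0,"spin":-0.078},
    {"jaw":-1,"dx":-0.5,"dy":0,"dz":0,"spin":-0.078},
    {"jaw":-1,"dx":-0.5,"dy":0,"dz":0,"spin":-0.078},
  ],
)

```text
time_s: 0.43
tool_pos: [0.2206, 0.531, 0.2456]
tcp_rot: [2.084, 2.349, -0.006]
contact_force: [0.3, -0.4, 0.1]
opening: 0.0855
```

```bash
python3 -c "
from h import *
go(.4465,.3607,.16,.11)"
```

```text
t 0.43 p [0.2206 0.531  0.2456] yaw 0.1194 tilt 0.22 f [ 0.3 -0.4  0.1] op 0.0855
units [-7.83  8.17  3.44] spin tot 0.006
```

Request:
play_rows(
  increments=[
    {"jaw":-1,"dx":-0.8,"dy":0.85,"dz":0.3,"spin":0.001},
    {"jaw":-1,"dx":-0.8,"dy":0.85,"dz":0.3,"spin":0.001},
    {"jaw":-1,"dx":-0.8,"dy":0.85,"dz":0.3,"spin":0.001},
    {"jaw":-1,"dx":-0.8,"dy":0.85,"dz":0.3,"spin":0.001},
    {"jaw":-1,"dx":-0.8,"dy":0.85,"dz":0.3,"spin":0.001},
  ],
)

```text
time_s: 0.85
tool_pos: [0.3364, 0.4434, 0.2075]
tcp_rot: [-2.069, -2.362, 0.005]
contact_force: [0.5, 1.0, 0.1]
opening: 0.0854
```

Request:
play_rows(
  increments=[
    {"jaw":-1,"dx":-0.8,"dy":0.85,"dz":0.3,"spin":0},
    {"jaw":-1,"dx":-0.8,"dy":0.85,"dz":0.3,"spin":0},
    {"jaw":-1,"dx":-0.8,"dy":0.8,"dz":0.3,"spin":0},
    {"jaw":-1,"dx":-0.6,"dy":0.6,"dz":0.3,"spin":0},
  ],
)

```text
time_s: 1.18
tool_pos: [0.4277, 0.3737, 0.1752]
tcp_rot: [-2.071, -2.361, 0.007]
contact_force: [0.9, -0.3, 0.4]
opening: 0.0856
```

```bash
python3 -c "
from h import *
go(.4465,.3607,.066,.11);snap('top','top1');snap('scene','scene1')
for n in('top1','scene1'):
  i=load(n)['image'];d=load(n);u,v=proj(d,[.4465,.36,.09]).astype(int);print(u,v)
  cv2.imwrite('pics/z_'+n+'.png',cv2.resize(i[v-60:v+60,max(0,u-70):u+70],None,fx=4,fy=4,interpolation=cv2.INTER_CUBIC))"
```

```text
t 1.18 p [0.4277 0.3737 0.1752] yaw 0.1307 tilt 0.27 f [ 0.9 -0.3  0.4] op 0.0856
units [-0.6   0.69  4.37] spin tot 0.0132
170 271
366 189
```

View pics/z_scene1.png

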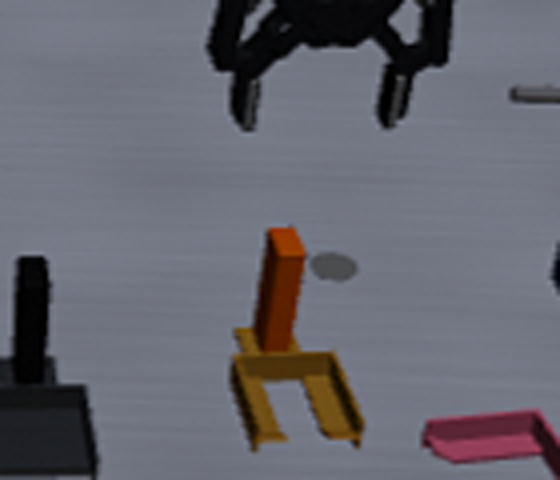

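View pics/z_top1.png

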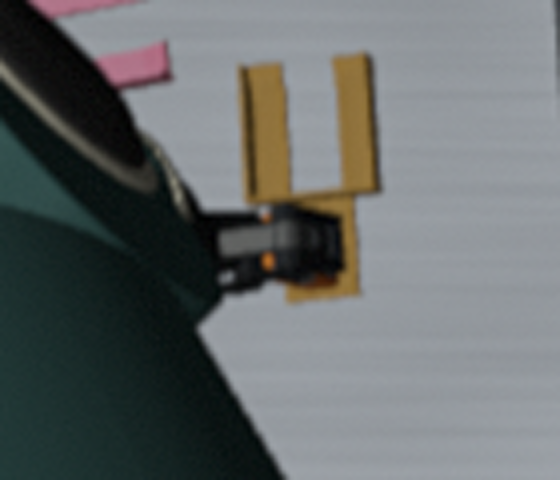

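Request:
play_rows(
  increments=[
    {"jaw":-1,"dx":-0.3,"dy":0.35,"dz":0,"spin":0.007},
    {"jaw":-1,"dx":-0.3,"dy":0.35,"dz":0.6,"spin":0.006},
    {"jaw":-1,"dx":0,"dy":0,"dz":0.9,"spin":0},
    {"jaw":-1,"dx":0,"dy":0,"dz":0.9,"spin":0},
    {"jaw":-1,"dx":0,"dy":0,"dz":0.9,"spin":0},
  ],
)

```text
time_s: 1.7
tool_pos: [0.4497, 0.3611, 0.0936]
tcp_rot: [2.101, 2.335, 0.001]
contact_force: [0.4, 1.1, -0.2]
opening: 0.0855
```

```bash
python3 -c "
from h import *
go(.4465,.3607,.066,.11)"
```

```text
t 1.7 p [0.4497 0.3611 0.0936] yaw 0.1051 tilt 0.06 f [ 0.4  1.1 -0.2] op 0.0855
units [-0.   -0.13  1.11] spin tot -0.0031
```

Request:
play_rows(
  increments=[
    {"jaw":-1,"dx":0,"dy":-0.1,"dz":0.7,"spin":-0.003},
    {"jaw":-1,"dx":0,"dy":0,"dz":0.3,"spin":0},
    {"jaw":1,"dx":0,"dy":0,"dz":0,"spin":0},
    {"jaw":1,"dx":0,"dy":0,"dz":0,"spin":0},
    {"jaw":1,"dx":0,"dy":0,"dz":0,"spin":0},
  ],
)

```text
time_s: 2.12
tool_pos: [0.4446, 0.3615, 0.0647]
tcp_rot: [-2.093, -2.341, 0.007]
contact_force: [-0.4, 0.8, 0.4]
opening: 0.0516
```

Request:
play_rows(
  increments=[
    {"jaw":1,"dx":0,"dy":0,"dz":0,"spin":0},
    {"jaw":1,"dx":0,"dy":0,"dz":0,"spin":0},
    {"jaw":1,"dx":0,"dy":0,"dz":0,"spin":0},
    {"jaw":1,"dx":0,"dy":0,"dz":0,"spin":0},
    {"jaw":1,"dx":0,"dy":0,"dz":0,"spin":0},
  ],
)

```text
time_s: 2.53
tool_pos: [0.4458, 0.3628, 0.0682]
tcp_rot: [-2.094, -2.341, -0.0]
contact_force: [-0.3, -0.3, -3.0]
opening: 0.0191
```

```bash
python3 -c "
from h import *
go(.4465,.3607,.066,.11);snap('scene','scene2');snap('top','top2')
for n in('scene2','top2'):
  i=load(n)['image'];d=load(n);u,v=proj(d,[.48,.36,.04]).astype(int);print(u,v)
  cv2.imwrite('pics/z_'+n+'.png',cv2.resize(i[v-60:v+60,max(0,u-70):u+70],None,fx=4,fy=4,interpolation=cv2.INTER_CUBIC))"
```

```text
t 2.53 p [0.4458 0.3628 0.0682] yaw 0.1117 tilt 0.05 f [-0.3 -0.3 -3. ] op 0.0191
units [-0.09  0.02  0.09] spin tot 0.0011
365 211
177 257
```

View pics/z_scene2.png

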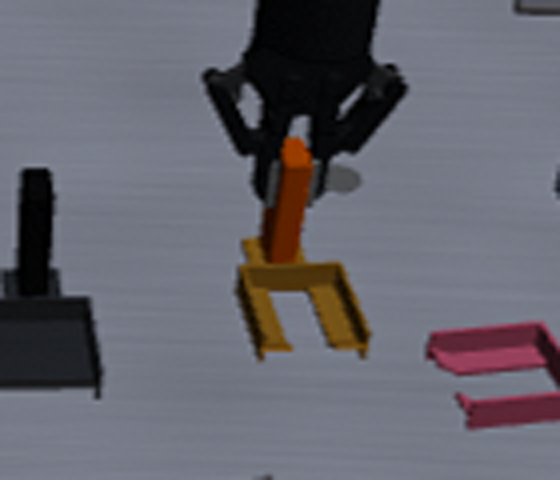

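View pics/z_top2.png

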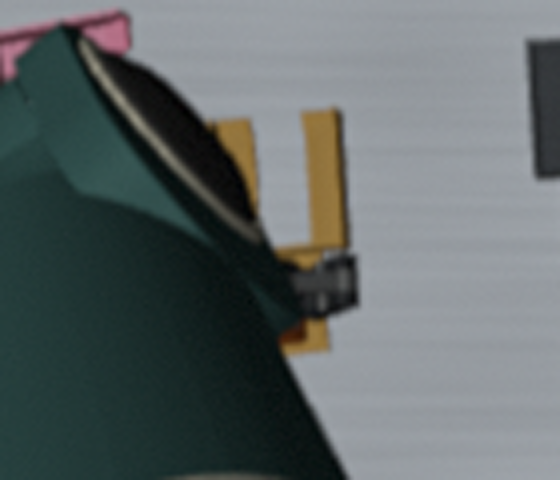

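Request:
play_rows(
  increments=[
    {"jaw":1,"dx":0,"dy":0,"dz":-0.5,"spin":0},
    {"jaw":1,"dx":0,"dy":0,"dz":-0.9,"spin":0},
    {"jaw":1,"dx":0,"dy":0,"dz":-0.9,"spin":0},
    {"jaw":1,"dx":0,"dy":0,"dz":-0.9,"spin":0},
    {"jaw":1,"dx":0,"dy":0,"dz":-0.9,"spin":0},
  ],
)

```text
time_s: 3.05
tool_pos: [0.4435, 0.3605, 0.1724]
tcp_rot: [-2.093, -2.34, 0.015]
contact_force: [0.0, 0.3, -2.7]
opening: 0.0191
```

Request:
play_rows(
  increments=[
    {"jaw":1,"dx":0,"dy":0,"dz":-0.9,"spin":0.01},
    {"jaw":1,"dx":0,"dy":0,"dz":-0.8,"spin":0.01},
    {"jaw":1,"dx":0,"dy":0,"dz":-0.1,"spin":0.01},
    {"jaw":1,"dx":0,"dy":0,"dz":0,"spin":0},
  ],
)

```text
time_s: 3.38
tool_pos: [0.4447, 0.3613, 0.2279]
tcp_rot: [-2.151, -2.288, 0.002]
contact_force: [-1.0, 0.9, -2.9]
opening: 0.0193
```

```bash
python3 -c "
from h import *
x,y=bar(-.195,-.13);print(x,y)
go(x,y,.216,.062);snap('scene','scene3');snap('top','top3')
for n in('scene3','top3'):
  i=load(n)['image'];d=load(n);u,v=proj(d,[.48,.36,.2]).astype(int);print(u,v)
  cv2.imwrite('pics/z_'+n+'.png',cv2.resize(i[v-60:v+60,max(0,u-70):u+70],None,fx=4,fy=4,interpolation=cv2.INTER_CUBIC))"
```

```text
0.39692950717670544 -0.13333247585681138
t 3.38 p [0.4447 0.3613 0.2279] yaw 0.0619 tilt 0.1 f [-1.   0.9 -2.9] op 0.0193
units [-19.63  -3.13   0.48] spin tot -0.0001
373 158
155 247
```

View pics/z_scene3.png

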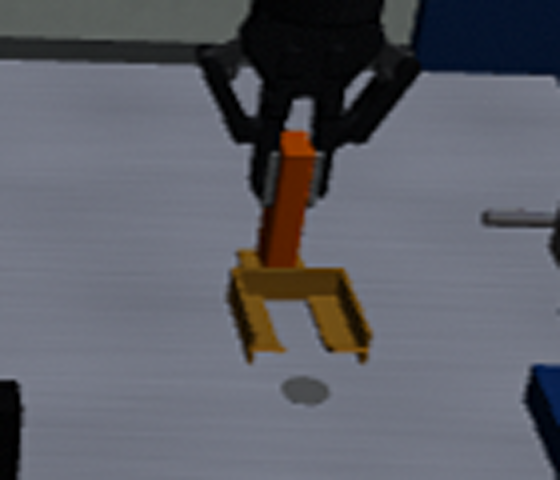

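View pics/z_top3.png

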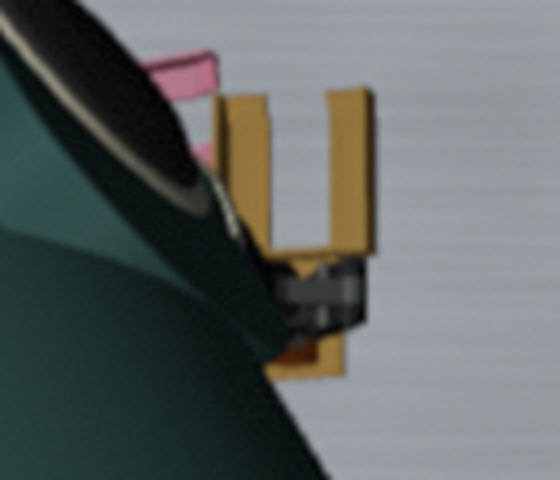

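Request:
play_rows(
  increments=[
    {"jaw":1,"dx":-0.5,"dy":-0.1,"dz":0,"spin":0},
    {"jaw":1,"dx":-0.9,"dy":-0.1,"dz":0,"spin":0},
    {"jaw":1,"dx":-0.9,"dy":-0.15,"dz":0,"spin":0},
    {"jaw":1,"dx":-0.9,"dy":-0.15,"dz":0,"spin":0},
    {"jaw":1,"dx":-0.9,"dy":-0.15,"dz":0,"spin":0},
  ],
)

```text
time_s: 3.9
tool_pos: [0.431, 0.2553, 0.2205]
tcp_rot: [-2.138, -2.297, 0.018]
contact_force: [0.1, 0.0, -2.5]
opening: 0.0197
```

Request:
play_rows(
  increments=[
    {"jaw":1,"dx":-0.9,"dy":-0.15,"dz":0,"spin":0},
    {"jaw":1,"dx":-0.9,"dy":-0.15,"dz":0,"spin":0},
    {"jaw":1,"dx":-0.9,"dy":-0.15,"dz":0,"spin":0},
    {"jaw":1,"dx":-0.9,"dy":-0.15,"dz":0,"spin":0},
    {"jaw":1,"dx":-0.9,"dy":-0.15,"dz":0,"spin":0},
  ],
)

```text
time_s: 4.32
tool_pos: [0.4153, 0.1323, 0.2158]
tcp_rot: [-2.134, -2.296, 0.034]
contact_force: [0.1, -0.4, -2.8]
opening: 0.0194
```

Request:
play_rows(
  increments=[
    {"jaw":1,"dx":-0.9,"dy":-0.15,"dz":0,"spin":0},
    {"jaw":1,"dx":-0.9,"dy":-0.15,"dz":0,"spin":0},
    {"jaw":1,"dx":-0.9,"dy":-0.15,"dz":0,"spin":0},
    {"jaw":1,"dx":-0.9,"dy":-0.15,"dz":0,"spin":0},
    {"jaw":1,"dx":-0.9,"dy":-0.15,"dz":0,"spin":0},
  ],
)

```text
time_s: 4.73
tool_pos: [0.3989, 0.0104, 0.2125]
tcp_rot: [-2.129, -2.293, 0.047]
contact_force: [-0.4, -1.2, -2.4]
opening: 0.0195
```

```bash
python3 -c "
from h import *
x,y=bar(-.195,-.13)
go(x,y,.216,.062)"
```

```text
t 4.73 p [0.3989 0.0104 0.2125] yaw 0.0742 tilt 1.84 f [-0.4 -1.2 -2.4] op 0.0195
units [-5.73 -0.51 -0.06] spin tot 0.0078
```

Request:
play_rows(
  increments=[
    {"jaw":1,"dx":-0.9,"dy":0,"dz":0,"spin":0},
    {"jaw":1,"dx":-0.9,"dy":0,"dz":0,"spin":0.0},
    {"jaw":1,"dx":-0.9,"dy":0,"dz":0,"spin":0.0},
    {"jaw":1,"dx":-0.9,"dy":0,"dz":0,"spin":0.0},
    {"jaw":1,"dx":-0.9,"dy":0,"dz":0,"spin":0.0},
  ],
)

```text
time_s: 5.15
tool_pos: [0.4008, -0.1089, 0.2094]
tcp_rot: [-2.123, -2.289, 0.056]
contact_force: [0.9, -0.2, -1.4]
opening: 0.0195
```

Request:
play_rows(
  increments=[
    {"jaw":1,"dx":-0.5,"dy":0,"dz":0,"spin":0},
    {"jaw":1,"dx":0,"dy":0,"dz":0,"spin":0.0},
    {"jaw":1,"dx":0,"dy":0,"dz":0,"spin":0.0},
  ],
)

```text
time_s: 5.4
tool_pos: [0.3984, -0.1268, 0.207]
tcp_rot: [-2.128, -2.281, 0.062]
contact_force: [0.3, 1.4, -2.7]
opening: 0.0195
```

```bash
cat >> h.py <<'E'
def tilt():
    Rm=R(readout.get_state()['tcp_rot']);z=Rm[:,2]
    print('tilt world tx,ty deg (z leans to x,y):',np.degrees(z[:2]).round(2),'tool x up',np.degrees(Rm[2,0]).round(2),'tool y up',np.degrees(Rm[2,1]).round(2))
E
python3 -c "
from h import *
x,y=bar(-.195,-.13)
go(x,y,.216,.062);tilt()"
```

```text
t 5.4 p [ 0.3984 -0.1268  0.207 ] yaw 0.0696 tilt 2.6 f [ 0.3  1.4 -2.7] op 0.0195
units [-0.26 -0.09 -0.35] spin tot 0.0048
tilt world tx,ty deg (z leans to x,y): [-2.47 -0.8 ] tool x up -0.63 tool y up -2.52
```

Request:
play_rows(
  increments=[
    {"jaw":1,"dx":0,"dy":0,"dz":0,"spin":0},
    {"jaw":1,"dx":0,"dy":0,"dz":0,"spin":0.0},
    {"jaw":1,"dx":0,"dy":0,"dz":0,"spin":0.0},
    {"jaw":1,"dx":0,"dy":0,"dz":0,"spin":0},
  ],
)

```text
time_s: 5.73
tool_pos: [0.397, -0.1248, 0.2055]
tcp_rot: [-2.123, -2.281, 0.064]
contact_force: [0.8, 0.5, -1.3]
opening: 0.019
```

```bash
python3 -c "
from h import *
x,y=bar(-.195,-.13)
go(x,y,.216,.062);tilt()"
```

```text
t 5.73 p [ 0.397  -0.1248  0.2055] yaw 0.0721 tilt 2.75 f [ 0.8  0.5 -1.3] op 0.019
units [-0.34 -0.05 -0.41] spin tot 0.0064
tilt world tx,ty deg (z leans to x,y): [-2.64 -0.76] tool x up -0.57 tool y up -2.69
```

Request:
play_rows(
  increments=[
    {"jaw":1,"dx":0,"dy":0,"dz":-0.6,"spin":0},
    {"jaw":1,"dx":0,"dy":0,"dz":-0.6,"spin":0.0},
    {"jaw":1,"dx":0,"dy":0,"dz":-0.6,"spin":0.0},
    {"jaw":1,"dx":0,"dy":0,"dz":0,"spin":0},
  ],
)

```text
time_s: 6.07
tool_pos: [0.3986, -0.1223, 0.2514]
tcp_rot: [-2.118, -2.284, 0.066]
contact_force: [0.7, -0.1, -1.9]
opening: 0.0196
```

```bash
python3 -c "
from h import *
x,y=bar(-.195,-.13)
go(x,y,.216,.062);tilt()"
```

```text
t 6.07 p [ 0.3986 -0.1223  0.2514] yaw 0.0756 tilt 2.88 f [ 0.7 -0.1 -1.9] op 0.0196
units [-0.42 -0.03  1.42] spin tot 0.0086
tilt world tx,ty deg (z leans to x,y): [-2.77 -0.76] tool x up -0.55 tool y up -2.82
```

Request:
play_rows(
  increments=[
    {"jaw":1,"dx":-0.1,"dy":0,"dz":0.9,"spin":0.004},
    {"jaw":1,"dx":-0.1,"dy":0,"dz":0.9,"spin":0.004},
    {"jaw":1,"dx":-0.1,"dy":0,"dz":0.9,"spin":0.004},
    {"jaw":1,"dx":-0.1,"dy":0,"dz":0.9,"spin":0.002},
    {"jaw":1,"dx":-0.1,"dy":0,"dz":0.9,"spin":0.001},
  ],
)

```text
time_s: 6.48
tool_pos: [0.3973, -0.1348, 0.1378]
tcp_rot: [-2.147, -2.27, 0.055]
contact_force: [1.4, 0.6, -2.4]
opening: 0.0191
```

Request:
play_rows(
  increments=[
    {"jaw":1,"dx":-0.1,"dy":0,"dz":0.9,"spin":0.001},
    {"jaw":1,"dx":-0.05,"dy":0,"dz":0.7,"spin":0},
  ],
)

```text
time_s: 6.65
tool_pos: [0.3948, -0.1388, 0.0944]
tcp_rot: [-2.147, -2.268, 0.056]
contact_force: [0.3, -0.3, -2.8]
opening: 0.0196
```

```bash
python3 -c "
from h import *
x,y=bar(-.195,-.13)
go(x,y,.066,.062);tilt()"
```

```text
t 6.65 p [ 0.3948 -0.1388  0.0944] yaw 0.0551 tilt 2.3 f [ 0.3 -0.3 -2.8] op 0.0196
units [0.23 0.14 1.13] spin tot -0.0044
tilt world tx,ty deg (z leans to x,y): [-2.15 -0.81] tool x up -0.69 tool y up -2.19
```

Request:
play_rows(
  increments=[
    {"jaw":1,"dx":0.1,"dy":0.1,"dz":0.6,"spin":-0.002},
    {"jaw":1,"dx":0.1,"dy":0.05,"dz":0.3,"spin":-0.002},
    {"jaw":1,"dx":0.0,"dy":0,"dz":0.15,"spin":0},
  ],
)

```text
time_s: 6.9
tool_pos: [0.396, -0.1344, 0.0643]
tcp_rot: [-2.14, -2.273, 0.06]
contact_force: [-7.4, 6.0, 76.5]
opening: 0.0192
```

```bash
python3 -c "
from h import *
x,y=bar(-.195,-.13)
go(x,y,.066,.062);tilt()"
```

```text
t 6.9 p [ 0.396  -0.1344  0.0643] yaw 0.0607 tilt 2.46 f [-7.4  6.  76.5] op 0.0192
units [ 0.04  0.04 -0.07] spin tot -0.0008
tilt world tx,ty deg (z leans to x,y): [-2.3  -0.87] tool x up -0.73 tool y up -2.35
```

Request:
play_rows(
  increments=[
    {"jaw":1,"dx":0,"dy":0,"dz":-0.06,"spin":0},
    {"jaw":0,"dx":0,"dy":0,"dz":0,"spin":0},
    {"jaw":0,"dx":0.0,"dy":0,"dz":0,"spin":0},
  ],
)

```text
time_s: 7.15
tool_pos: [0.3969, -0.134, 0.0658]
tcp_rot: [-2.14, -2.275, 0.059]
contact_force: [0.4, -1.2, -0.5]
opening: 0.042
```

```bash
python3 -c "
from h import *
x,y=bar(-.195,-.13)
go(x,y,.066,.062);tilt();snap('scene','scene4');snap('top','top4')
for n in('scene4','top4'):
  i=load(n)['image'];d=load(n);u,v=proj(d,[.5,-.08,.06]).astype(int);print(u-70,v-60)
  cv2.imwrite('pics/z_'+n+'.png',cv2.convertScaleAbs(cv2.resize(i[v-60:v+60,max(0,u-70):u+70],None,fx=5,fy=5,interpolation=cv2.INTER_CUBIC),alpha=1.4))"
```

```text
t 7.15 p [ 0.3969 -0.134   0.0658] yaw 0.0618 tilt 2.39 f [ 0.4 -1.2 -0.5] op 0.042
units [ 0.03  0.   -0.01] spin tot -0.0001
tilt world tx,ty deg (z leans to x,y): [-2.22 -0.88] tool x up -0.75 tool y up -2.27
129 143
318 188
```

View pics/z_scene4.png

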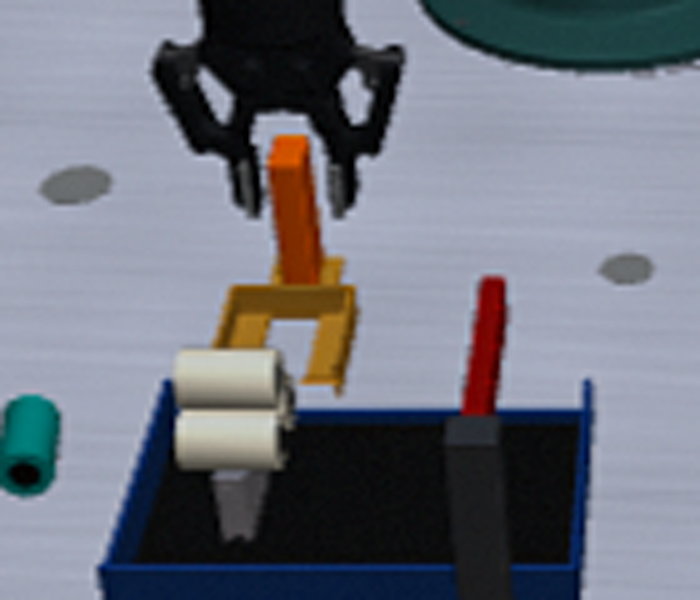

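View pics/z_top4.png

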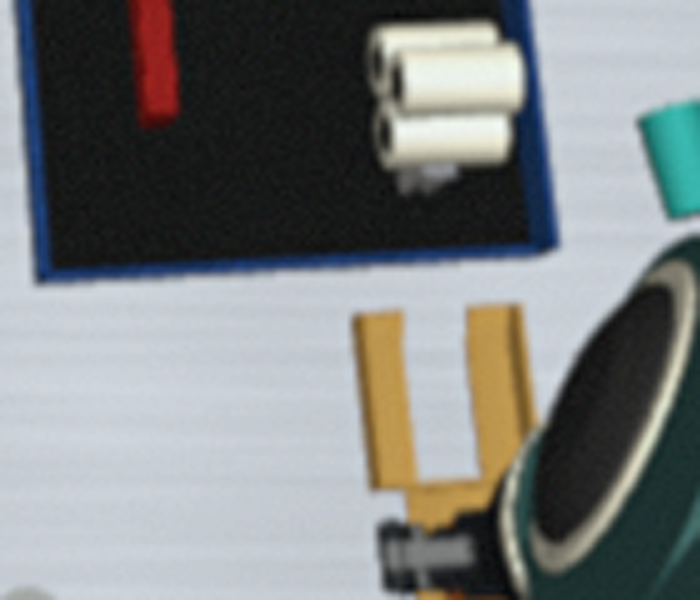

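```bash
python3 -c "
from h import *
t=load('top4');s=load('scene4')
B=lambda p,z:cast(t,318+p[0]/5,188+p[1]/5,z)[:2].round(4)
C=lambda p,z:cast(s,129+p[0]/5,143+p[1]/5,z)[:2].round(4)
m=lambda *a:np.mean(a,0).round(4)
print('slot front',m(B((402,312),.004),B((467,307),.004)),'slot rear',m(B((415,482),.004),B((481,478),.004)),'front corners',B((353,316),.012),B((521,304),.012))
print('rear wall L',B((371,489),.022))
print('handle top scene',[C(p,.092) for p in[(273,138),(307,137),(309,167),(271,170)]])
print('rear wall scene',[C(p,.022) for p in[(230,286),(354,288)]],'front R', C((338,393),0))
print('near bush',B((382,140),.053),B((512,135),.053),'far',B((372,62),.053),'top',B((397,82),.079),B((524,75),.079))
print('rib end', B((400,190),.038),B((412,190),.038),B((457,178),.038),B((457,168),.043),B((430,185),.043))
print('front wall',B((40,280),.0),B((550,250),.01))
"
```

```text
slot front [ 0.5051 -0.1302] slot rear [ 0.431  -0.1323] front corners [ 0.501  -0.0924] [ 0.5067 -0.1659]
rear wall L [ 0.4259 -0.0944]
handle top scene [array([ 0.3867, -0.1427]), array([ 0.3844, -0.124 ]), array([ 0.416 , -0.1162]), array([ 0.4204, -0.1363])]
rear wall scene [array([ 0.433 , -0.1654]), array([ 0.4305, -0.0954])] front R [ 0.499  -0.0932]
near bush [ 0.5707 -0.0981] [ 0.5733 -0.1533] far [ 0.6048 -0.0954] top [ 0.5898 -0.0987] [ 0.5932 -0.1516]
rib end [ 0.552  -0.1086] [ 0.5521 -0.1138] [ 0.5574 -0.1334] [ 0.5608 -0.1322] [ 0.5533 -0.1202]
front wall [0.5176 0.0427] [ 0.5309 -0.1807]
```

Request:
play_rows(
  increments=[
    {"jaw":1,"dx":0,"dy":0,"dz":0,"spin":0},
    {"jaw":1,"dx":0,"dy":0,"dz":0,"spin":0},
    {"jaw":1,"dx":0,"dy":0,"dz":0,"spin":0},
    {"jaw":1,"dx":0,"dy":0,"dz":0,"spin":0},
  ],
)

```text
time_s: 7.58
tool_pos: [0.3969, -0.1337, 0.066]
tcp_rot: [-2.139, -2.276, 0.059]
contact_force: [0.3, -0.7, -0.9]
opening: 0.0194
```

```bash
python3 -c "
from h import *
go(.397,-.1335,.084,.062);tilt()"
```

```text
t 7.58 p [ 0.3969 -0.1337  0.066 ] yaw 0.0623 tilt 2.36 f [ 0.3 -0.7 -0.9] op 0.0194
units [-0.   -0.02 -0.72] spin tot 0.0002
tilt world tx,ty deg (z leans to x,y): [-2.19 -0.89] tool x up -0.75 tool y up -2.24
```

Request:
play_rows(
  increments=[
    {"jaw":1,"dx":0,"dy":0,"dz":-0.3,"spin":0},
    {"jaw":1,"dx":0,"dy":0,"dz":-0.4,"spin":0},
    {"jaw":1,"dx":0,"dy":0,"dz":0,"spin":0},
  ],
)

```text
time_s: 7.83
tool_pos: [0.397, -0.1334, 0.0847]
tcp_rot: [-2.139, -2.275, 0.06]
contact_force: [1.3, -0.4, -2.6]
opening: 0.0194
```

```bash
python3 -c "
from h import *
go(.397,-.1335,.084,.062);tilt();snap('scene','scene5')
for n in('scene5',):
  i=load(n)['image'];d=load(n);u,v=proj(d,[.5,-.08,.06]).astype(int);print(u-70,v-60)
  cv2.imwrite('pics/z_'+n+'.png',cv2.convertScaleAbs(cv2.resize(i[v-60:v+60,max(0,u-70):u+70],None,fx=5,fy=5,interpolation=cv2.INTER_CUBIC),alpha=1.4))"
```

```text
t 7.83 p [ 0.397  -0.1334  0.0847] yaw 0.062 tilt 2.46 f [ 1.3 -0.4 -2.6] op 0.0194
units [-0.    0.    0.03] spin tot -0.0
tilt world tx,ty deg (z leans to x,y): [-2.3  -0.88] tool x up -0.73 tool y up -2.35
129 143
```

View pics/z_scene5.png

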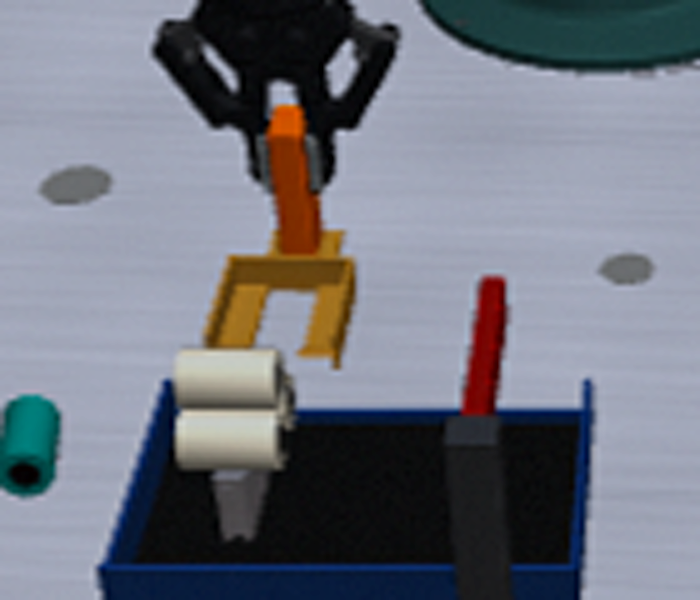

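Request:
play_rows(
  increments=[
    {"jaw":1,"dx":0,"dy":0.5,"dz":-0.03,"spin":0},
    {"jaw":1,"dx":0,"dy":0.5,"dz":-0.03,"spin":0},
    {"jaw":1,"dx":0,"dy":0.5,"dz":-0.03,"spin":0},
    {"jaw":1,"dx":0,"dy":0.5,"dz":-0.03,"spin":0},
  ],
)

```text
time_s: 8.22
tool_pos: [0.4475, -0.1298, 0.0857]
tcp_rot: [-2.139, -2.274, 0.059]
contact_force: [-0.2, -0.0, -1.3]
opening: 0.0194
```

```bash
python3 -c "
from h import *
go(.397+.123,-.1335+.0076,.084,.062);tilt()"
```

```text
t 8.22 p [ 0.4475 -0.1298  0.0857] yaw 0.0614 tilt 2.44 f [-0.2 -0.  -1.3] op 0.0194
units [-0.02  2.9  -0.05] spin tot -0.0004
tilt world tx,ty deg (z leans to x,y): [-2.3  -0.82] tool x up -0.68 tool y up -2.34
```

Good tracking; tip is about at the rib. Continue.

Request:
play_rows(
  increments=[
    {"jaw":1,"dx":0,"dy":0.5,"dz":0,"spin":0},
    {"jaw":1,"dx":0,"dy":0.5,"dz":-0.02,"spin":0},
    {"jaw":1,"dx":0,"dy":0.5,"dz":-0.02,"spin":0},
    {"jaw":1,"dx":0,"dy":0.4,"dz":-0.02,"spin":0},
  ],
)

```text
time_s: 8.55
tool_pos: [0.4993, -0.1259, 0.0848]
tcp_rot: [-2.137, -2.275, 0.059]
contact_force: [-0.2, 1.3, -2.3]
opening: 0.0196
```

```bash
python3 -c "
from h import *
go(.397+.123,-.1335+.0076,.084,.062);tilt();snap('scene','scene6');snap('top','top6')
for n in('scene6','top6'):
  i=load(n)['image'];d=load(n);u,v=proj(d,[.56,-.1,.06]).astype(int);print(u-70,v-60)
  cv2.imwrite('pics/z_'+n+'.png',cv2.convertScaleAbs(cv2.resize(i[v-60:v+60,max(0,u-70):u+70],None,fx=5,fy=5,interpolation=cv2.INTER_CUBIC),alpha=1.4))"
```

```text
t 8.55 p [ 0.4993 -0.1259  0.0848] yaw 0.0627 tilt 2.44 f [-0.2  1.3 -2.3] op 0.0196
units [-0.05  0.83  0.  ] spin tot 0.0004
tilt world tx,ty deg (z leans to x,y): [-2.3  -0.81] tool x up -0.67 tool y up -2.34
116 157
326 160
```

View pics/z_scene6.png

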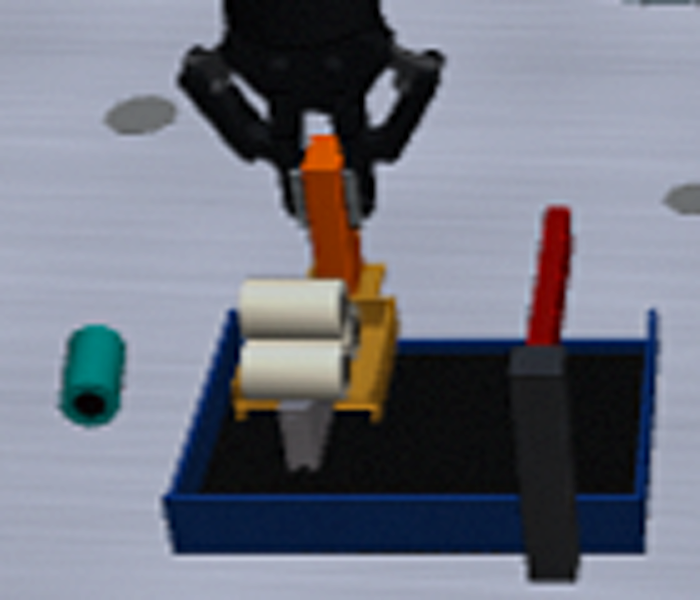

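View pics/z_top6.png

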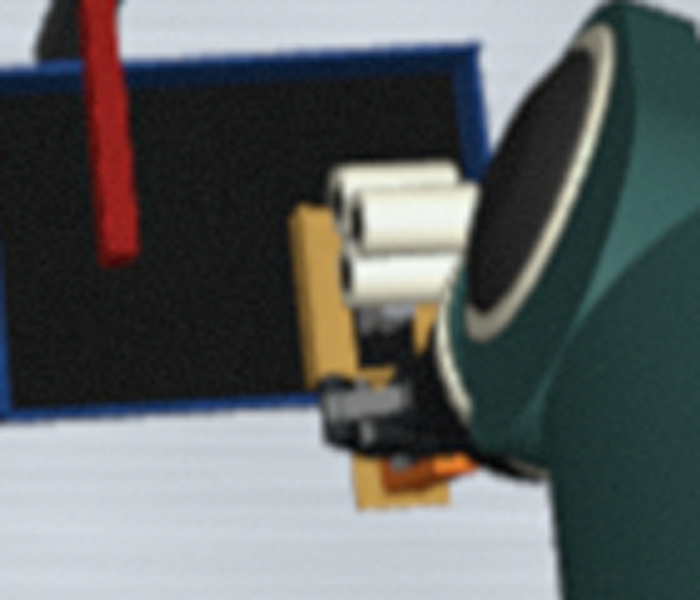

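```bash
python3 -c "
from h import *
i=load('top6')['image'][210:250,385:430]
cv2.imwrite('pics/r6.png',cv2.convertScaleAbs(cv2.resize(i,None,fx=14,fy=14,interpolation=cv2.INTER_CUBIC),alpha=1.6))"
```

```text
(no output)
```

View pics/r6.png

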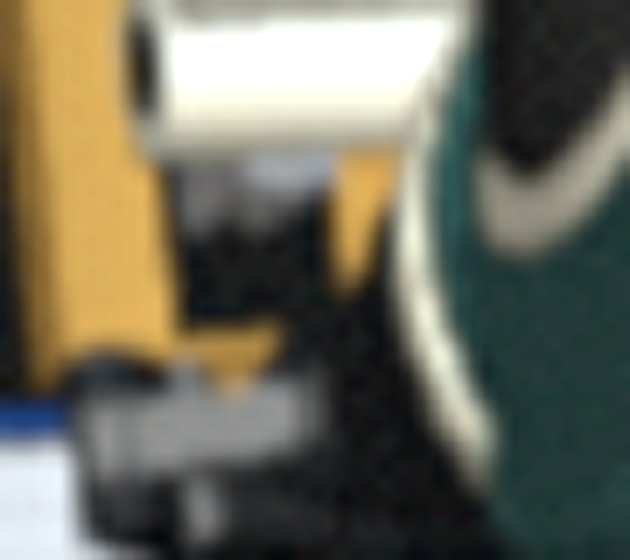

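```bash
python3 -c "
from h import *
t=load('top6')
a=cast(t,385+290/14,210+187/14,.043);b=cast(t,385+230/14,210+330/14,.0407);b2=cast(t,385+230/14,210+330/14,.0227);print(a,b,b2)"
```

```text
[ 0.55694628 -0.12407257  0.043     ] [ 0.53515851 -0.11445088  0.0407    ] [ 0.53824243 -0.11932172  0.0227    ]
```

Request:
play_rows(
  increments=[
    {"jaw":1,"dx":0,"dy":0.4,"dz":0,"spin":0},
    {"jaw":1,"dx":0,"dy":0.3,"dz":-0.02,"spin":0},
    {"jaw":1,"dx":0,"dy":0,"dz":0,"spin":0},
  ],
)

```text
time_s: 8.9
tool_pos: [0.5172, -0.1245, 0.0839]
tcp_rot: [-2.136, -2.275, 0.06]
contact_force: [-0.7, -0.2, -2.3]
opening: 0.0197
```

```bash
python3 -c "
from h import *
go(.5185,-.1335+.0076,.084,.062);tilt()
t=snap('top','top7');i=t['image'][200:245,385:440]
cv2.imwrite('pics/r7.png',cv2.convertScaleAbs(cv2.resize(i,None,fx=14,fy=14,interpolation=cv2.INTER_CUBIC),alpha=1.6))"
```

```text
t 8.9 p [ 0.5172 -0.1245  0.0839] yaw 0.0633 tilt 2.5 f [-0.7 -0.2 -2.3] op 0.0197
units [-0.06  0.05 -0.  ] spin tot 0.0008
tilt world tx,ty deg (z leans to x,y): [-2.36 -0.82] tool x up -0.67 tool y up -2.41
```

View pics/r7.png

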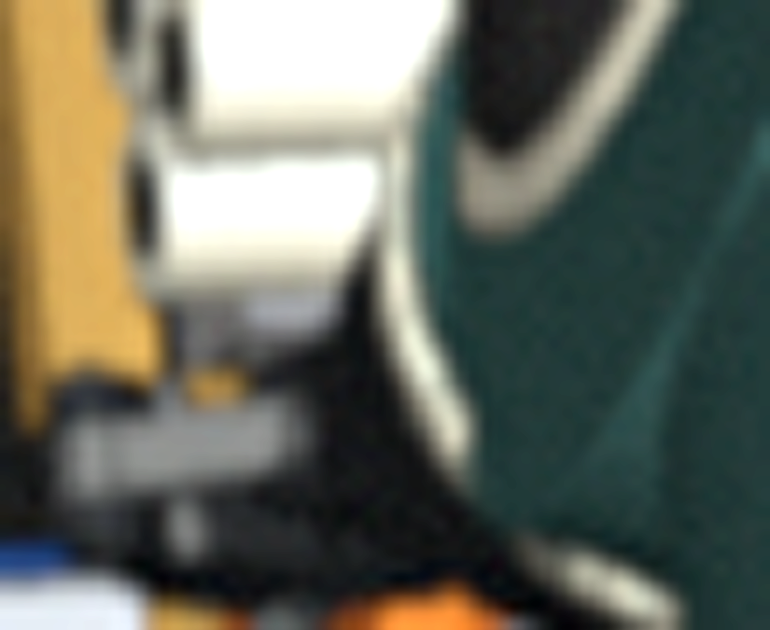

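Request:
play_rows(
  increments=[
    {"jaw":1,"dx":0,"dy":-0.01,"dz":-0.3,"spin":0},
    {"jaw":1,"dx":0,"dy":-0.01,"dz":-0.3,"spin":0},
    {"jaw":1,"dx":0,"dy":-0.01,"dz":-0.3,"spin":0},
    {"jaw":1,"dx":0,"dy":-0.01,"dz":-0.3,"spin":0},
    {"jaw":1,"dx":0,"dy":-0.01,"dz":-0.3,"spin":0},
  ],
)

```text
time_s: 9.37
tool_pos: [0.5141, -0.1244, 0.1238]
tcp_rot: [-2.135, -2.271, 0.064]
contact_force: [-0.0, -0.1, -3.9]
opening: 0.0191
```

Request:
play_rows(
  increments=[
    {"jaw":1,"dx":0,"dy":-0.01,"dz":-0.3,"spin":0},
    {"jaw":1,"dx":0,"dy":0,"dz":-0.1,"spin":0},
  ],
)

```text
time_s: 9.53
tool_pos: [0.5147, -0.1244, 0.1366]
tcp_rot: [-2.137, -2.272, 0.062]
contact_force: [0.0, -1.0, -3.3]
opening: 0.0196
```

```bash
python3 -c "
from h import *
x,y=bar(-.072,0);print(x,y)
go(x,y,.129,.062);tilt();snap('scene','scene8');snap('top','top8')
for n in('scene8','top8'):
  i=load(n)['image'];d=load(n);u,v=proj(d,[.56,-.08,.09]).astype(int);print(u-70,v-60)
  cv2.imwrite('pics/z_'+n+'.png',cv2.convertScaleAbs(cv2.resize(i[v-60:v+60,max(0,u-70):u+70],None,fx=5,fy=5,interpolation=cv2.INTER_CUBIC),alpha=1.4))"
```

```text
0.5116383396766717 0.004038859386370608
t 9.53 p [ 0.5147 -0.1244  0.1366] yaw 0.0618 tilt 2.59 f [ 0.  -1.  -3.3] op 0.0196
units [5.14 0.21 0.24] spin tot -0.0001
tilt world tx,ty deg (z leans to x,y): [-2.47 -0.79] tool x up -0.64 tool y up -2.51
123 148
320 157
```

View pics/z_scene8.png

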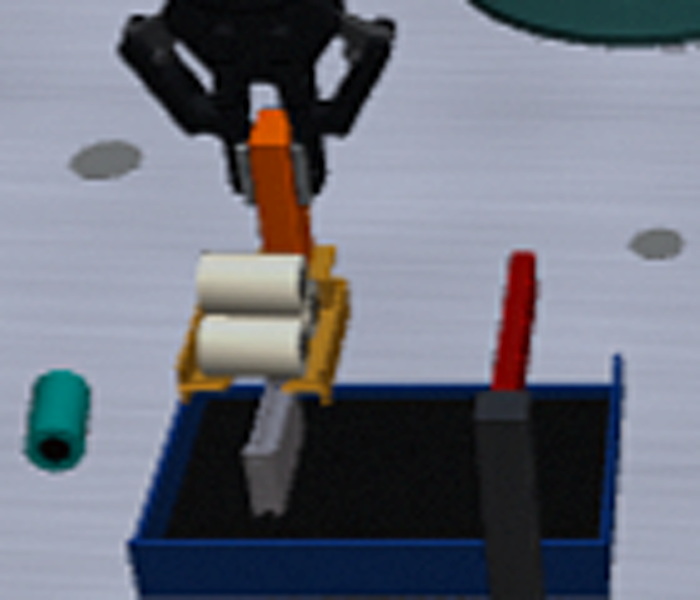

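View pics/z_top8.png

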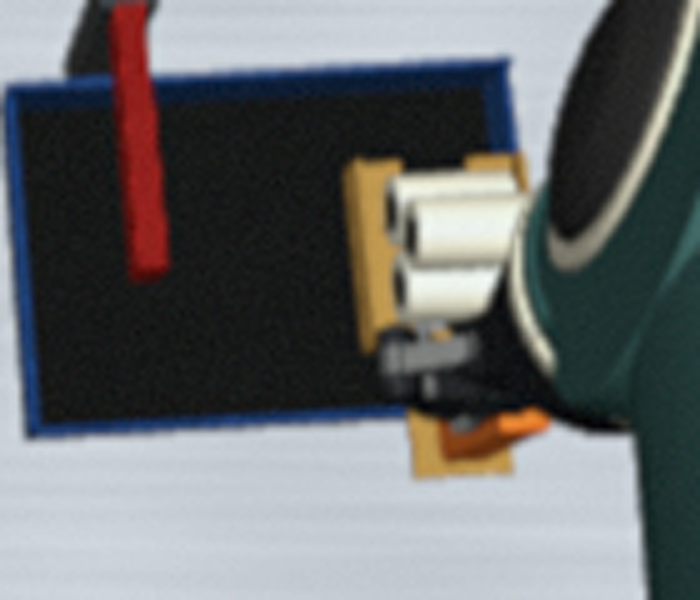

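```bash
cat >> h.py <<'E'
def tri(t,a,s,b):
    P=[]
    for d,p in((t,a),(s,b)):
        q=cast(d,p[0],p[1],0.0);o=np.array(d['origin']);P.append((o,(q-o)/np.linalg.norm(q-o)))
    A=np.stack([P[0][1],-P[1][1]],1);k=np.linalg.lstsq(A,P[1][0]-P[0][0],rcond=None)[0]
    x=P[0][0]+k[0]*P[0][1];y=P[1][0]+k[1]*P[1][1];return ((x+y)/2).round(4),round(np.linalg.norm(x-y),4)
E
python3 -c "
from h import *
t=load('top8');s=load('scene8')
for n,o,c in(('top8',(320,157),(60,22,50,50)),('scene8',(123,148),(25,40,50,45))):
  i=load(n)['image'];x,y,w,h=o[0]+c[0],o[1]+c[1],c[2],c[3];print(n,x,y)
  cv2.imwrite('pics/q_'+n+'.png',cv2.convertScaleAbs(cv2.resize(i[y:y+h,x:x+w],None,fx=12,fy=12,interpolation=cv2.INTER_CUBIC),alpha=1.6))"
```

```text
top8 380 179
scene8 148 188
```

View pics/q_top8.png

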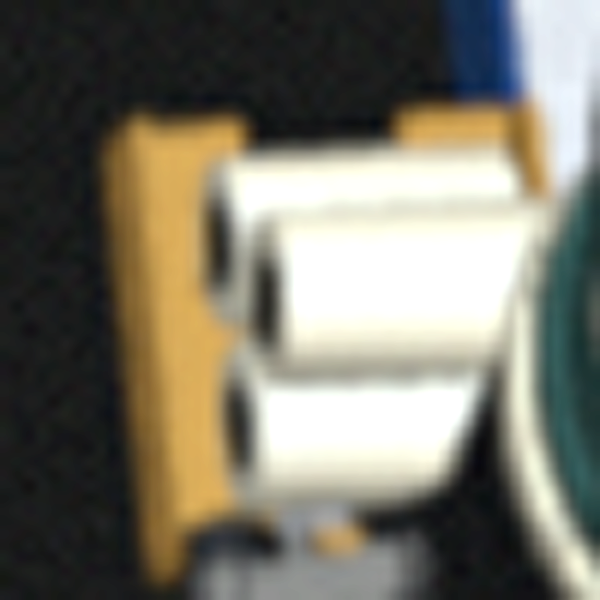

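View pics/q_scene8.png

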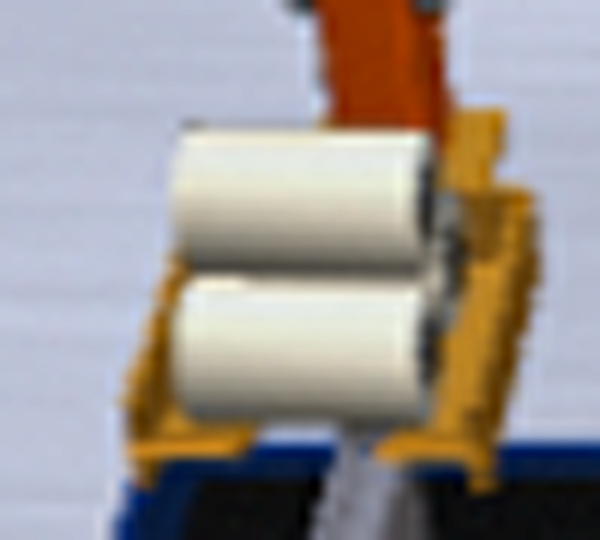

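```bash
python3 -c "
from h import *
t=load('top8');s=load('scene8')
print(tri(t,(380+112/12,179+135/12),s,(148+485/12,188+488/12)))
# top bushing left end centre
print('top b left end',tri(t,(380+265/12,179+290/12),s,(148+427/12,188+200/12)))
print('far b left end',tri(t,(380+215/12,179+245/12),s,(148+427/12,188+345/12)))
"
```

```text
(array([ 0.6213, -0.0828,  0.0736]), np.float64(0.0036))
top b left end (array([ 0.5832, -0.0971,  0.1164]), np.float64(0.0023))
far b left end (array([ 0.5975, -0.0966,  0.0905]), np.float64(0.0013))
```

Request:
play_rows(
  increments=[
    {"jaw":1,"dx":0.2,"dy":0,"dz":0.15,"spin":0},
    {"jaw":1,"dx":0.4,"dy":0,"dz":0.15,"spin":0},
    {"jaw":1,"dx":0.5,"dy":0,"dz":0.05,"spin":0},
    {"jaw":1,"dx":0.5,"dy":0,"dz":0,"spin":0},
    {"jaw":1,"dx":0.5,"dy":0,"dz":0,"spin":0},
  ],
)

```text
time_s: 10.05
tool_pos: [0.5093, -0.0692, 0.1236]
tcp_rot: [-2.139, -2.268, 0.065]
contact_force: [0.7, 0.8, -2.8]
opening: 0.0192
```

```bash
python3 -c "
from h import *
x,y=bar(-.072,0);print(x,y)
go(x,y,.127,.062);tilt()"
```

```text
0.5116383396766717 0.004038859386370608
t 10.05 p [ 0.5093 -0.0692  0.1236] yaw 0.0588 tilt 2.76 f [ 0.7  0.8 -2.8] op 0.0192
units [ 2.92  0.26 -0.18] spin tot -0.002
tilt world tx,ty deg (z leans to x,y): [-2.64 -0.81] tool x up -0.66 tool y up -2.68
```

Request:
play_rows(
  increments=[
    {"jaw":1,"dx":0.3,"dy":0.04,"dz":-0.09,"spin":-0.001},
    {"jaw":1,"dx":0.3,"dy":0.03,"dz":-0.08,"spin":-0.001},
    {"jaw":1,"dx":0.3,"dy":0.02,"dz":-0.04,"spin":0},
    {"jaw":1,"dx":0.3,"dy":0.02,"dz":-0.04,"spin":0},
  ],
)

```text
time_s: 10.38
tool_pos: [0.5093, -0.0326, 0.1281]
tcp_rot: [-2.128, -2.274, 0.068]
contact_force: [0.5, 0.0, -3.6]
opening: 0.0195
```

```bash
python3 -c "
from h import *
x,y=bar(-.072,0);print(x,y)
go(x,y,.127,.062);tilt();snap('scene','scene9');snap('top','top9')
for n in('scene9','top9'):
  i=load(n)['image'];d=load(n);u,v=proj(d,[.56,-.04,.09]).astype(int);print(u-70,v-60)
  cv2.imwrite('pics/z_'+n+'.png',cv2.convertScaleAbs(cv2.resize(i[v-60:v+60,max(0,u-70):u+70],None,fx=5,fy=5,interpolation=cv2.INTER_CUBIC),alpha=1.4))"
```

```text
0.5116383396766717 0.004038859386370608
t 10.38 p [ 0.5093 -0.0326  0.1281] yaw 0.0664 tilt 2.93 f [ 0.5  0.  -3.6] op 0.0195
units [1.46 0.19 0.02] spin tot 0.0028
tilt world tx,ty deg (z leans to x,y): [-2.83 -0.78] tool x up -0.59 tool y up -2.87
139 148
300 157
```

View pics/z_scene9.png

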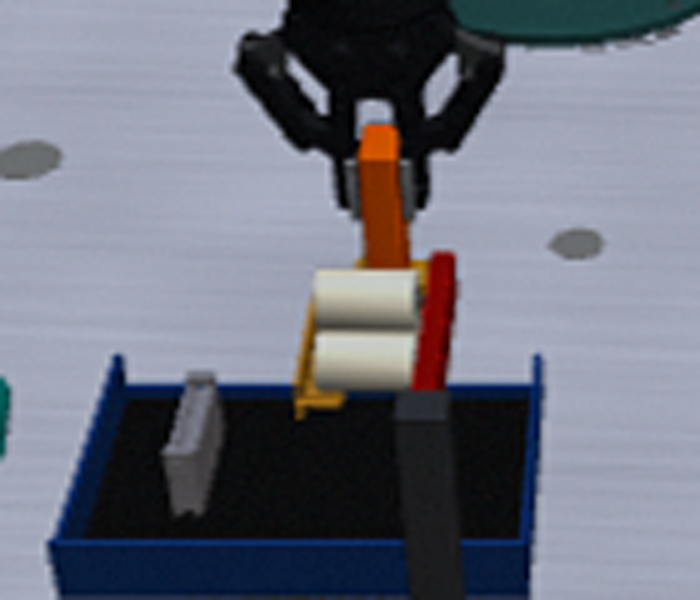

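View pics/z_top9.png

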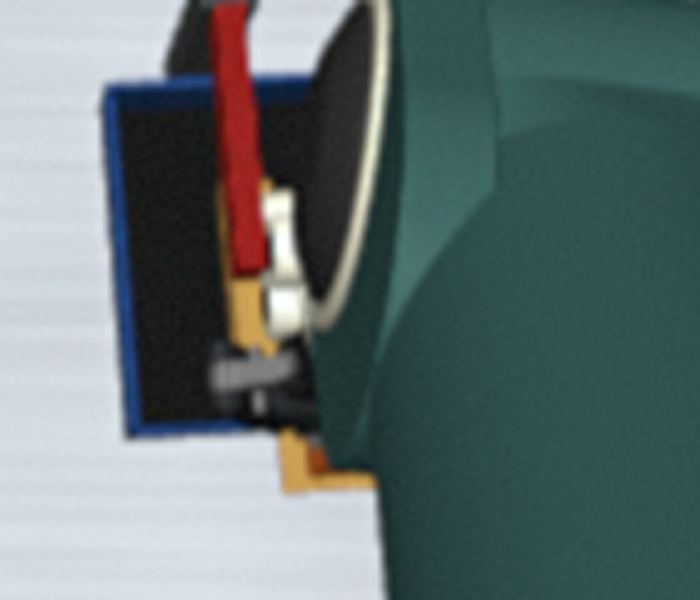

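Request:
play_rows(
  increments=[
    {"jaw":1,"dx":0.25,"dy":0.02,"dz":-0.02,"spin":0.001},
    {"jaw":1,"dx":0.25,"dy":0.02,"dz":-0.03,"spin":0.001},
    {"jaw":1,"dx":0.25,"dy":0.02,"dz":-0.03,"spin":0.001},
    {"jaw":1,"dx":0.25,"dy":0.02,"dz":-0.03,"spin":0},
  ],
)

```text
time_s: 10.82
tool_pos: [0.51, -0.0072, 0.1309]
tcp_rot: [-2.137, -2.266, 0.068]
contact_force: [-0.1, 0.4, -4.0]
opening: 0.0191
```

```bash
python3 -c "
from h import *
x,y=bar(-.072,0)
go(x,y,.127,.062);tilt();snap('scene','scene10')
for n in('scene10',):
  i=load(n)['image'];d=load(n);u,v=proj(d,[.56,-.04,.09]).astype(int);print(u-70,v-60)
  cv2.imwrite('pics/z_'+n+'.png',cv2.convertScaleAbs(cv2.resize(i[v-60:v+60,max(0,u-70):u+70],None,fx=5,fy=5,interpolation=cv2.INTER_CUBIC),alpha=1.4))"
```

```text
t 10.82 p [ 0.51   -0.0072  0.1309] yaw 0.0589 tilt 2.92 f [-0.1  0.4 -4. ] op 0.0191
units [0.45 0.1  0.14] spin tot -0.002
tilt world tx,ty deg (z leans to x,y): [-2.8 -0.8] tool x up -0.64 tool y up -2.84
139 148
```

View pics/z_scene10.png

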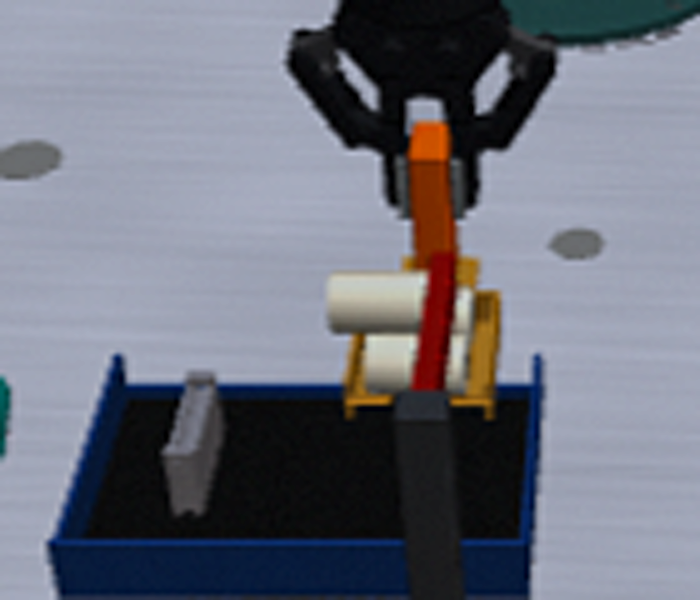

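Request:
play_rows(
  increments=[
    {"jaw":1,"dx":0.25,"dy":0.02,"dz":0.05,"spin":-0.001},
    {"jaw":1,"dx":0.25,"dy":0.02,"dz":0.02,"spin":-0.001},
    {"jaw":1,"dx":0.25,"dy":0.02,"dz":0,"spin":0},
    {"jaw":1,"dx":0.25,"dy":0.02,"dz":0,"spin":0},
  ],
)

```text
time_s: 11.2
tool_pos: [0.5105, 0.0208, 0.1286]
tcp_rot: [-2.133, -2.27, 0.068]
contact_force: [0.1, 0.1, -3.4]
opening: 0.0191
```

```bash
python3 -c "
from h import *
x,y=bar(-.072,.08)
go(x,y,.127,.062);tilt();snap('scene','scene11')
for n in('scene11',):
  i=load(n)['image'];d=load(n);u,v=proj(d,[.56,-.04,.09]).astype(int);print(u-70,v-60)
  cv2.imwrite('pics/z_'+n+'.png',cv2.convertScaleAbs(cv2.resize(i[v-60:v+60,max(0,u-70):u+70],None,fx=5,fy=5,interpolation=cv2.INTER_CUBIC),alpha=1.4))"
```

```text
t 11.2 p [0.5105 0.0208 0.1286] yaw 0.0629 tilt 2.9 f [ 0.1  0.1 -3.4] op 0.0191
units [2.53 0.01 0.04] spin tot 0.0005
tilt world tx,ty deg (z leans to x,y): [-2.79 -0.79] tool x up -0.62 tool y up -2.83
139 148
```

View pics/z_scene11.png

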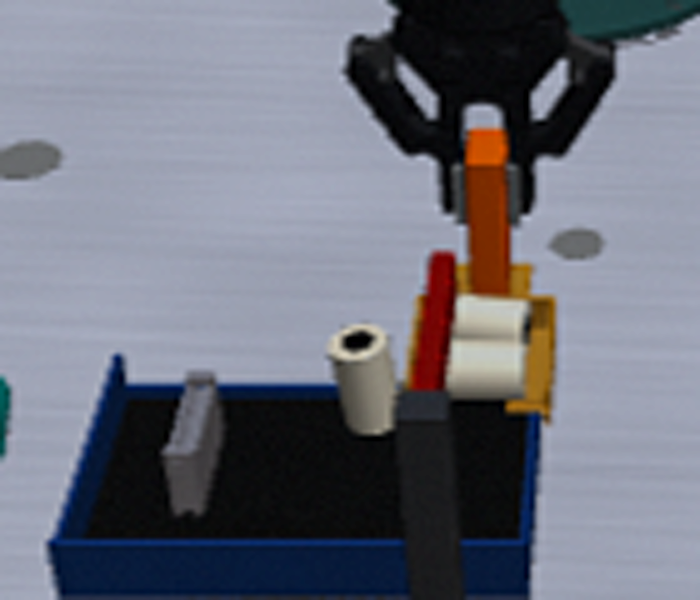

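Request:
play_rows(
  increments=[
    {"jaw":1,"dx":0.3,"dy":0,"dz":-0.02,"spin":0},
    {"jaw":1,"dx":0.4,"dy":-0.05,"dz":-0.02,"spin":0},
    {"jaw":1,"dx":0.5,"dy":-0.05,"dz":-0.03,"spin":0},
    {"jaw":1,"dx":0.5,"dy":-0.05,"dz":-0.03,"spin":0},
    {"jaw":1,"dx":0.5,"dy":-0.05,"dz":-0.03,"spin":0},
  ],
)

```text
time_s: 11.67
tool_pos: [0.5017, 0.0796, 0.1317]
tcp_rot: [-2.134, -2.269, 0.068]
contact_force: [-0.2, 0.5, -3.7]
opening: 0.0195
```

```bash
python3 -c "
from h import *
go(.495,.105,.08,.062);tilt();snap('scene','scene12');snap('top','top12')
for n in('scene12','top12'):
  i=load(n)['image'];d=load(n);u,v=proj(d,[.56,.06,.05]).astype(int);print(u-70,v-60)
  cv2.imwrite('pics/z_'+n+'.png',cv2.convertScaleAbs(cv2.resize(i[v-60:v+60,max(0,u-70):u+70],None,fx=5,fy=5,interpolation=cv2.INTER_CUBIC),alpha=1.4))"
```

```text
t 11.67 p [0.5017 0.0796 0.1317] yaw 0.0614 tilt 2.9 f [-0.2  0.5 -3.7] op 0.0195
units [ 1.05 -0.1   2.06] spin tot -0.0004
tilt world tx,ty deg (z leans to x,y): [-2.78 -0.8 ] tool x up -0.62 tool y up -2.83
179 162
249 160
```

View pics/z_scene12.png

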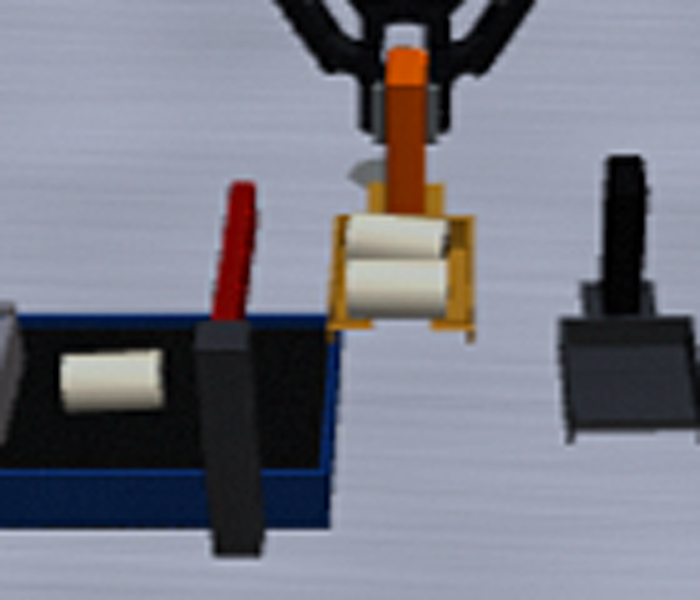

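View pics/z_top12.png

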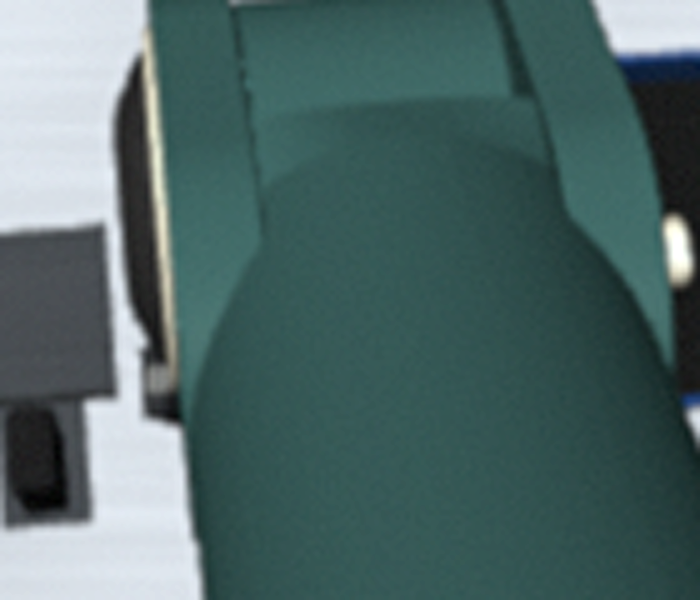

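Request:
play_rows(
  increments=[
    {"jaw":1,"dx":0.4,"dy":-0.05,"dz":0,"spin":0},
    {"jaw":1,"dx":0.35,"dy":0,"dz":0.1,"spin":0},
    {"jaw":1,"dx":0.15,"dy":0,"dz":0.4,"spin":0},
    {"jaw":1,"dx":0,"dy":0,"dz":0.5,"spin":0},
    {"jaw":1,"dx":0,"dy":0,"dz":0.5,"spin":0},
  ],
)

```text
time_s: 12.18
tool_pos: [0.4978, 0.107, 0.0937]
tcp_rot: [-2.131, -2.274, 0.06]
contact_force: [0.4, -0.5, -3.4]
opening: 0.0192
```

```bash
python3 -c "
from h import *
go(.495,.105,.066,.062);tilt();snap('scene','scene13')
for n in('scene13',):
  i=load(n)['image'];d=load(n);u,v=proj(d,[.56,.06,.05]).astype(int);print(u-70,v-60)
  cv2.imwrite('pics/z_'+n+'.png',cv2.convertScaleAbs(cv2.resize(i[v-60:v+60,max(0,u-70):u+70],None,fx=5,fy=5,interpolation=cv2.INTER_CUBIC),alpha=1.4))"
```

```text
t 12.18 p [0.4978 0.107  0.0937] yaw 0.0652 tilt 2.62 f [ 0.4 -0.5 -3.4] op 0.0192
units [-0.06 -0.07  1.11] spin tot 0.002
tilt world tx,ty deg (z leans to x,y): [-2.53 -0.66] tool x up -0.5 tool y up -2.57
179 162
```

View pics/z_scene13.png

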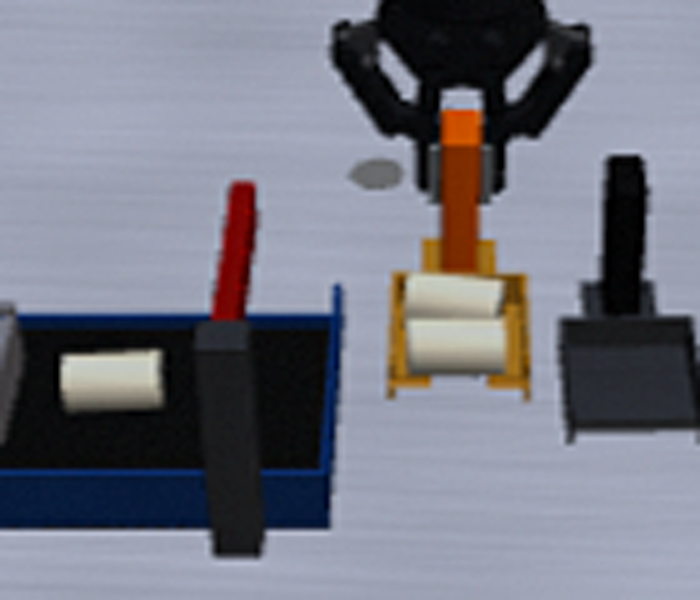

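Request:
play_rows(
  increments=[
    {"jaw":1,"dx":-0.05,"dy":-0.05,"dz":0.35,"spin":0.001},
    {"jaw":1,"dx":-0.05,"dy":0,"dz":0.25,"spin":0.001},
    {"jaw":1,"dx":0,"dy":0,"dz":0.15,"spin":0},
    {"jaw":1,"dx":0,"dy":0,"dz":0.06,"spin":0},
  ],
)

```text
time_s: 12.57
tool_pos: [0.4935, 0.1033, 0.0681]
tcp_rot: [-2.134, -2.268, 0.068]
contact_force: [-0.4, 0.7, -2.9]
opening: 0.0196
```

```bash
python3 -c "
from h import *
go(.495,.105,.066,.062);tilt()"
```

```text
t 12.57 p [0.4935 0.1033 0.0681] yaw 0.0611 tilt 2.94 f [-0.4  0.7 -2.9] op 0.0196
units [0.07 0.07 0.08] spin tot -0.0006
tilt world tx,ty deg (z leans to x,y): [-2.83 -0.78] tool x up -0.61 tool y up -2.87
```

Request:
play_rows(
  increments=[
    {"jaw":1,"dx":0,"dy":0,"dz":0.05,"spin":0},
    {"jaw":1,"dx":0,"dy":0,"dz":0.02,"spin":0},
  ],
)

```text
time_s: 12.73
tool_pos: [0.4934, 0.103, 0.0662]
tcp_rot: [-2.135, -2.267, 0.069]
contact_force: [-6.6, -1.8, 5.9]
opening: 0.0196
```

Request:
play_rows(
  increments=[
    {"jaw":1,"dx":0,"dy":0,"dz":0.02,"spin":0},
  ],
)

```text
time_s: 12.82
tool_pos: [0.4933, 0.1029, 0.0661]
tcp_rot: [-2.135, -2.267, 0.069]
contact_force: [-7.1, -1.4, 9.5]
opening: 0.0195
```

Request:
play_rows(
  increments=[
    {"jaw":0.3,"dx":0,"dy":0,"dz":0,"spin":0},
    {"jaw":0,"dx":0,"dy":0,"dz":0,"spin":0},
    {"jaw":-0.1,"dx":0,"dy":0,"dz":0,"spin":0},
    {"jaw":-0.1,"dx":0,"dy":0,"dz":0,"spin":0},
  ],
)

```text
time_s: 13.15
tool_pos: [0.4949, 0.1032, 0.0677]
tcp_rot: [-2.136, -2.268, 0.063]
contact_force: [-0.6, -0.4, 0.0]
opening: 0.047
```

```bash
python3 -c "
from h import *
go(.493,.103,.2,.062);tilt();snap('scene','scene14')
for n in('scene14',):
  i=load(n)['image'];d=load(n);u,v=proj(d,[.56,.06,.05]).astype(int);print(u-70,v-60)
  cv2.imwrite('pics/z_'+n+'.png',cv2.convertScaleAbs(cv2.resize(i[v-60:v+60,max(0,u-70):u+70],None,fx=5,fy=5,interpolation=cv2.INTER_CUBIC),alpha=1.4))"
```

```text
t 13.15 p [0.4949 0.1032 0.0677] yaw 0.0602 tilt 2.74 f [-0.6 -0.4  0. ] op 0.047
units [-0.06 -0.32 -5.28] spin tot -0.0011
tilt world tx,ty deg (z leans to x,y): [-2.65 -0.71] tool x up -0.55 tool y up -2.69
179 162
```

View pics/z_scene14.png

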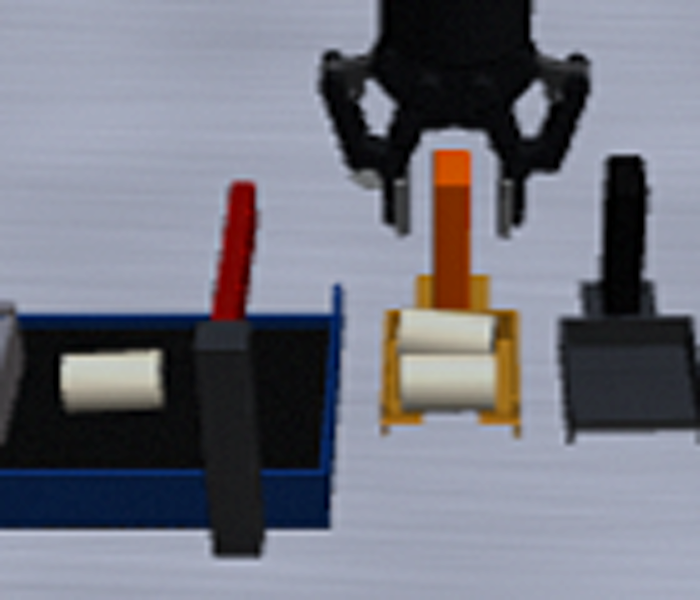

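Standing free, both bushings inside. Raise straight, then back away towards the robot.

Request:
play_rows(
  increments=[
    {"jaw":-0.1,"dx":0,"dy":-0.03,"dz":-0.6,"spin":0},
    {"jaw":-0.1,"dx":0,"dy":-0.05,"dz":-0.9,"spin":0},
    {"jaw":-0.1,"dx":0,"dy":-0.05,"dz":-0.9,"spin":0},
    {"jaw":-0.1,"dx":0,"dy":-0.05,"dz":-0.9,"spin":0},
    {"jaw":-0.1,"dx":0,"dy":-0.05,"dz":-0.9,"spin":0},
  ],
)

```text
time_s: 13.62
tool_pos: [0.4918, 0.1034, 0.1729]
tcp_rot: [-2.134, -2.265, 0.074]
contact_force: [-0.3, -0.1, 0.8]
opening: 0.0474
```

Request:
play_rows(
  increments=[
    {"jaw":-0.1,"dx":0,"dy":-0.05,"dz":-0.9,"spin":0},
    {"jaw":-0.1,"dx":0,"dy":-0.4,"dz":-0.6,"spin":0},
    {"jaw":-0.1,"dx":0,"dy":-0.8,"dz":-0.1,"spin":0},
    {"jaw":-0.1,"dx":0,"dy":-0.8,"dz":0,"spin":0},
    {"jaw":-0.1,"dx":0,"dy":-0.8,"dz":0,"spin":0},
  ],
)

```text
time_s: 14.03
tool_pos: [0.4254, 0.1001, 0.2238]
tcp_rot: [-2.14, -2.268, 0.061]
contact_force: [-0.7, -0.0, 1.2]
opening: 0.0468
```

Request:
play_rows(
  increments=[
    {"jaw":-0.1,"dx":0,"dy":0,"dz":0,"spin":0},
    {"jaw":-0.1,"dx":0,"dy":0,"dz":0,"spin":0},
  ],
)

```text
time_s: 14.2
tool_pos: [0.4228, 0.1001, 0.2246]
tcp_rot: [-2.138, -2.269, 0.059]
contact_force: [0.2, -1.2, -0.0]
opening: 0.0472
```

```bash
python3 -c "
from h import *
go(.493,.103,.2,.062);snap('scene','scene15');snap('top','top15')
for n in('scene15','top15'):
  i=load(n)['image'];d=load(n);u,v=proj(d,[.56,.03,.05]).astype(int);print(u-70,v-60)
  cv2.imwrite('pics/z_'+n+'.png',cv2.convertScaleAbs(cv2.resize(i[v-60:v+60,max(0,u-70):u+70],None,fx=5,fy=5,interpolation=cv2.INTER_CUBIC),alpha=1.4))"
```

```text
t 14.2 p [0.4228 0.1001 0.2246] yaw 0.0594 tilt 2.55 f [ 0.2 -1.2 -0. ] op 0.0472
units [-0.04  2.85  0.86] spin tot -0.0017
168 162
263 160
```

View pics/z_scene15.png

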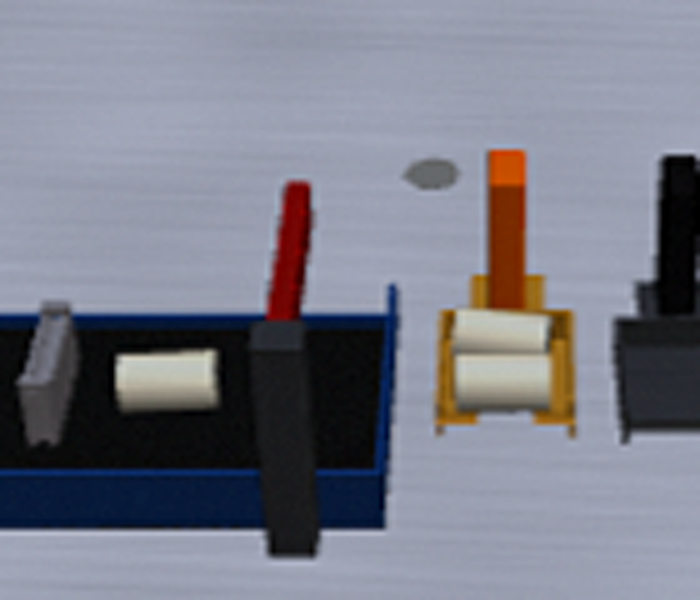

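View pics/z_top15.png

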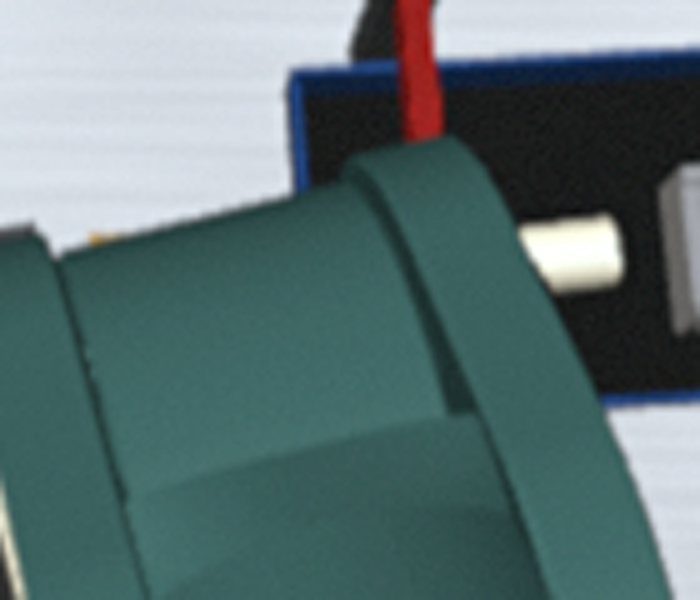

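The scoop stands level and clear between the tray and the steel scoop with two bushings in it; the third lies in the tray, right of the bar. Nothing is moving and the gripper is clear, so I'm handing in.

```bash
python3 -c "
from h import *
print(order.hand_in())"
```

```text
the job is handed in; nothing more can be done
None
```

The job is done and handed in, at about 14 s of the 64 s allowed. I took the brass scoop by its orange handle, ran it in under the heap and lifted all three bushings. Drawing it left under the bar knocked the top bushing off over the scoop's right side into the tray. I then stood the scoop on the cabinet top between the tray and the steel scoop, with the other two bushings in it.

**Last checks:**
- The final scene picture shows the scoop standing level and free. Two bushings are inside it, and the third lies in the tray between the stand and the bar.
- The gripper is withdrawn, with about 0 N on it. The top camera's view of the placed scoop was blocked by the arm, so that check rests on the scene camera alone.
- In the pictures taken along the way, the gripper never touched a bushing.

**What went less well:**
- The tool drifted 2–3° nose-down while carrying the scoop, and the interface has no command to correct that. I set the scoop down in front of the tray and regripped it, so it was level before scooping.
- That set-down was too fast: the wrist force read 76 N. This is under the 120 N limit, and the load was taken through the scoop. The final placing read only about 10 N.
- The nearer bushing lies slightly askew in the scoop, but well inside its walls.

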